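# Fetch the culture dishes from under the low shelf with the scoop

## Task

Two glass culture dishes stand under the low wire shelf, where no hand fits. Ease the flat scoop in under the shelf's lip so that both dishes, once the stop at the back holds them, ride up onto it, and bring them out together on the scoop; do not ram them, touch them with the gripper or knock over the bottles on the shelf. Then set the scoop's edge down on the floor of the steel tray with the dishes still on it, tip the scoop so that they slide off and lie flat in the tray, and lay the empty scoop flat on the worktop, clear of the tray.

Things in the scene. Friction and masses are not known exactly. Their poses are not given: they have to be found in the camera images.
- scoop: Flat metal scoop with a black handle, about 0.32 kg. Origin: underside of the pan, middle of its rear edge; x points ahead to the lip, z up (z = 0 when it lies on the worktop). Pan 196 wide (y), open in front, 191 clear inside, floor 3 thick, flat to x = 88, then tapering to the lip. Rear wall 18 high; side walls fall from 18 at the rear to 4 at x = 90. Polished: friction on it 0.32 to 0.48.
- scoop_lip (a point): Middle of the scoop's thin (0.4) front lip, at x = 114, y = 0, z = 0 of the scoop. The lip is straight and 196 wide; it slips under a dish only while it is pressed to the surface the dish lies on. Dishes held by the stop resist it with some 10 N before they ride up; if they stick, ease back, bear down a little more and push again.
- scoop_grip (a point): On the axis of the scoop's level handle, at x = -82, y = 0, z = 55 of the scoop: grasp here across the width. The handle is 24 wide (y), 24 high, from x = -46 to x = -124 of the scoop; the bent neck between it and the pan is 11 thick, its top 23 high at x = -20 and 59 at x = -46. Other things have friction 0.48 to 0.72.
- rack: Low wire shelf of bright steel, fixed, 270 wide (y), 200 deep (x), deck top 77 high, underside 70. Origin: on the worktop below the middle of its front lip; x points in under the shelf, away from the robot. The lip is a steel strip across the whole front, 46 to 78 above the worktop. The bay below is open, 242 clear between the 14 mm legs at y = +-128.
- rack_bay (a point): Middle of the bay's floor, on the worktop, 60 behind the lip (x = 60 of the rack). Across the back of the bay a steel stop bar (flat upright front face, fixed, 1 to 21 above the worktop, 238 wide) is clamped square to the rack's x, somewhere between x = 108 and x = 128 of the rack; its setting is not reported and must be felt or seen.
- dish_a: Glass culture dish with its lid on, 74 diameter (69 at the foot), 16 high, about 0.08 kg, lying under the shelf in the half at +y of the rack. It slides when pushed. Origin: centre of the underside, z up.
- dish_b: The same kind of dish, under the shelf in the half at -y of the rack. Origin: centre of the underside, z up.
- tray: Shallow loose steel tray, 200 (x) by 250 (y), about 0.8 kg. Origin: centre of the underside; x points away from the robot. Floor 2 thick, rim 3 thick and 11 high (13.5 with its bead) on all four sides.
- shelf_bottle_l: Small clear sample bottle with a glass stopper, 57 diameter, 137 high, standing on the shelf deck at the back left. A bystander. Origin: centre of the underside.
- shelf_bottle_r: Brown reagent bottle, 54 diameter, 112 high, standing on the shelf deck at the back right. A bystander. Origin: centre of the underside.
Things that resemble listed ones, but are neither listed nor needed, are in the scene too. Leave any black look-alike of the dish_b alone. Leave any red look-alike of the dish_a alone.

How it is judged:
On the way, in this order (a step that is already met when the one before it is completed fails the run):
1. both dishes lie on the scoop together, lifted off the worktop and brought out in front of the shelf's lip (x of dish_a in the frame of scoop between 0.02 and 0.105 m and y of dish_a in the frame of scoop between -0.075 and 0.075 m and z of dish_a in the frame of scoop between -0.003 and 0.012 m and x of dish_b in the frame of scoop between 0.02 and 0.105 m and y of dish_b in the frame of scoop between -0.075 and 0.075 m and z of dish_b in the frame of scoop between -0.003 and 0.012 m and height (world z) of scoop above 0.02 m and x of each of dish_a, dish_b in the frame of rack below -0.03 m), for 0.2 s.
2. the scoop's lip is down on the tray floor, inside the rim, with both dishes still on the scoop (x of dish_a in the frame of scoop between 0.02 and 0.105 m and y of dish_a in the frame of scoop between -0.075 and 0.075 m and z of dish_a in the frame of scoop between -0.003 and 0.012 m and x of dish_b in the frame of scoop between 0.02 and 0.105 m and y of dish_b in the frame of scoop between -0.075 and 0.075 m and z of dish_b in the frame of scoop between -0.003 and 0.012 m and x of scoop_lip in the frame of tray between -0.095 and 0.095 m and y of scoop_lip in the frame of tray between -0.12 and 0.12 m and z of scoop_lip in the frame of tray below 0.008 m), for 0.1 s.
At the end, for the whole second after the job is handed in: Both dishes lie flat (within 0.06 rad) and still on the tray floor, each wholly inside the rim; the scoop lies flat and still on the worktop (within 6 mm and 0.06 rad), clear of the tray and the dishes (x of dish_a in the frame of tray between -0.065 and 0.065 m and y of dish_a in the frame of tray between -0.09 and 0.09 m and z of dish_a in the frame of tray between -0.002 and 0.006 m and angle between each of dish_a, dish_b, scoop's own z axis and vertical below 0.06 rad and linear speed of each of dish_a, dish_b, scoop below 0.02 m/s and x of dish_b in the frame of tray between -0.065 and 0.065 m and y of dish_b in the frame of tray between -0.09 and 0.09 m and z of dish_b in the frame of tray between -0.002 and 0.006 m and height (world z) of scoop below 0.006 m and contact force between scoop and tray below 0.1 N and contact force between scoop and dish_a below 0.1 N and contact force between scoop and dish_b below 0.1 N); the robot touches nothing.
It fails at once if a dish is turned over or stood on edge (tilted more than 0.95 rad) (angle between any of dish_a, dish_b's own z axis and vertical above 0.95 rad).
It fails at once if the scoop rams a glass dish (presses on it with more than 25 N) (contact force between any of dish_a, dish_b and scoop above 25 N).
It fails at once if the gripper touches a dish (contact force between the fingers and dish_a above 0.5 N or contact force between the fingers and dish_b above 0.5 N).
It fails at once if a bottle on the shelf is knocked over (tilted more than 0.4 rad) (angle between any of shelf_bottle_l, shelf_bottle_r's own z axis and vertical above 0.4 rad).
It also fails if it takes over 67 s, if anything falls off the work surface, if the arm or the gripper's body presses on something with over 40 N, if the wrist force passes 120 N, or if a joint passes its speed limit or range.

## Robot

A 6-joint arm with a two-finger parallel gripper is mounted at the origin on a cart in front of the work surface, level with it; the furniture and walls round the work are solid. World frame = base frame: x ahead of the robot, y to its left, z up, the work surface at z = 0. Lengths are in m, angles in rad, forces in N, time in s.
With the tool pointing down it reaches from about 0.425 to 1.125 m from the base axis. Payload 14.9 kg.
Tool frame: the origin (TCP) lies midway between the tips of the shut fingers; the grasp point (between the pads) lies 19 mm behind it (env.pinch_z is the z of the grasp point in the tool frame, in m); z points along the fingers, y is the line along which they close (so a half turn about z gives the same grasp; the last joint's range is limited). The gripper opens to 91 mm and grips with 3 to 60 N. Pads are 32 mm wide; open, the fingers measure 118 mm over their backs; the gripper's body (76 mm by 178 mm) begins 60 mm behind the grasp point.
Start: joints at [1.24, 0.379, 1.734, -0, 1.028, -0.033], TCP at [0.205, 0.669, 0.214] pointing down, gripper open.
Joint ranges: [-2.77, 2.77], [-0.74, 2.19], [0, 2.66], [-1.06, 4.2], [0.31, 2.87], [-3.08, 3.08]. Speed limits (rad/s): [1.89, 1.89, 2.39, 3.14, 3.14, 3.14].

## Interface

Orientations are given as a unit quaternion [w, x, y, z].
In Python, from workcell import env, imaging gives the robot as it stands. The module is installed in compiled form; this text tells all that it offers.
- The arm moves only by the shell command python3 -m pendant 'ROWS' [OPENING] [FORCE]. ROWS is JSON, a list of rows, each an object with "dp": the shift along the tool's x, y, z in cm, a list of three; "turn": the turn, a rotation vector about the tool's x, y, z in degrees, a list of three. In form: [{"dp": [dx, dy, dz], "turn": [rx, ry, rz]}, ...]. A call has 1 to 5 rows; each row shifts and turns the commanded pose from where the row before left it, along the tool's axes as they then stand; what a row does not reach is not made up. A row lasts 1/8 s, in which the tool goes at most 62.5 mm and 10.7 degrees, less where a joint would pass 70% of its speed; a pose out of reach is approached as far as the arm can. A call is refused whole if a number of a shift passes 6.25 or a number of a turn 10.7, either way. A call with a gripper value outside its range is refused whole. OPENING is the opening, from 0 (shut) to 1 (fully open), set as the call begins (- or left out, the last holds). The fingers move at their own pace and stop on an object; FORCE is the grip in N (left out, the last holds). Time passes only in rows, so rows that do not move let the fingers close. It gives the time, the measured TCP pose, the force, the opening and the grip force at its end, in the units of the state.
- env.get_obs(): the state, without advancing time (a new reading comes with each control period).
- imaging.get_image(name): name is "scene" or "side" or "wrist"; returns a dict with "image" (420x560x3 uint8, red, green, blue), "depth" (420x560 float32, m along the optical axis (not along the pixel's ray), 0 where there is no reading), "K" (3x3 intrinsics, pixels), "k1" (the pictures are not rectified: a ray, as slopes to the right and down, at radius r is drawn at 1 + k1 r^2 times it, then the intrinsics apply), "pose" (4x4, takes a point from camera to world coordinates). Camera axes: x right, y down, z forward; pixel columns grow to the right and rows downward; lengths in m; the calibration is good to about 2 mm. A picture is of the moment at which its call begins.
- env.job_done(): hands the job in; it is judged then, once.
Trained networks look in the newest picture that a camera, given by its name, has taken for a name from the list of things; names that differ only in an ending like _2 or _b are one class to them, and where a whole thing is asked for, a point or a joint stands for the part that bears it (a point fixed in the world has none). Each returns a list of dicts, best first, with "p" (0 to 1); they miss things now and then, are a little off and sometimes report something else, mostly with a low value. They report only what shows in the picture. A call takes as long as a camera call. They do not tell look-alikes from the thing itself.
- imaging.silhouettes(camera, thing): "mask" (420x560 bool, what is visible of it) and "extent" ([left, top, right, bottom] in pixels, round what is visible of it).
- imaging.spot_point(camera, thing): "position" ([column, row] in pixels: a listed point, or the origin of a listed thing).
The state is a dict: "time": time; "joint_positions": joint angles; "joint_velocities": joint speeds; "joint_efforts": joint torques, N m; "tcp_pos": TCP position; "tool_rot": TCP orientation; "contact_force": force on the tool from outside, world axes, zero at the start; "moment": the same for the moment, N m; "width": finger opening in m; "finger_force": force on a finger pad.
Only numpy, scipy, OpenCV 4.12 (cv2) and the standard library are available. Lean on these libraries where they do the work, as an engineer would, in place of code of your own. Each camera call takes 0.05 s, during which the arm holds its last target. There are 200 camera calls.

## Working session

There is one attempt and no reset: what is moved stays moved. The work goes in short steps, Python scripts to look and compute and a shell command to move; the robot and the scene stay as the last step left them, time stands still between calls to the robot, and variables do not carry over. Pictures are saved under pics/ and viewed, at most 10 in all, crops included, and the job is handed in when it is done.

```bash
mkdir -p pics
cat > h.py <<'E'
import numpy as np, cv2
from workcell import env, imaging
from scipy.spatial.transform import Rotation as R
def cam(n): return imaging.get_image(n)
def save(im,name,box=None,s=1):
    a=im["image"]
    if box: a=a[box[1]:box[3],box[0]:box[2]]
    a=cv2.resize(a,None,fx=s,fy=s,interpolation=cv2.INTER_CUBIC)
    cv2.imwrite("pics/"+name,a[:,:,::-1])
def ray(im,px):
    K=im["K"]; d=np.array([(px[0]-K[0,2])/K[0,0],(px[1]-K[1,2])/K[1,1]]); u=d.copy()
    for _ in range(20): u=d/(1+im["k1"]*(u@u))
    return np.append(u,1)
def onz(im,px,z):
    P=im["pose"]; v=P[:3,:3]@ray(im,px); c=P[:3,3]; return c+v*(z-c[2])/v[2]
def dep(im,px):
    x,y=int(round(px[0])),int(round(px[1])); return im["pose"][:3,:3]@(ray(im,px)*im["depth"][y,x])+im["pose"][:3,3]
def proj(im,p):
    q=im["pose"][:3,:3].T@(np.array(p)-im["pose"][:3,3]); u=q[:2]/q[2]; u=u*(1+im["k1"]*(u@u))
    return im["K"][:2,:2]@u+im["K"][:2,2]
def cloud(im):
    K=im["K"];h,w=im["depth"].shape
    yy,xx=np.mgrid[:h,:w]; d=np.stack([(xx-K[0,2])/K[0,0],(yy-K[1,2])/K[1,1]],-1);u=d.copy()
    for _ in range(20): u=d/(1+im["k1"]*(u**2).sum(-1,keepdims=True))
    p=np.dstack([u,np.ones((h,w))])*im["depth"][...,None]
    return p@im["pose"][:3,:3].T+im["pose"][:3,3]
E
python3 - <<'E'
from h import *
np.set_printoptions(precision=4,suppress=True)
o=env.get_obs();print(o, env.pinch_z)
a=[]
for n in("scene","side"):
    im=cam(n);save(im,n+"0.png",s=1.4);print(n,im["pose"],im["K"][0,0],im["k1"])
    for t in("scoop_lip","scoop_grip","scoop","rack","rack_bay","dish_a","tray","shelf_bottle_l","shelf_bottle_r"):
        for r in imaging.spot_point(n,t)[:3]: print(t,r["p"],np.round(r["position"],1),onz(im,r["position"],0.055 if "grip" in t else 0.077 if "shelf" in t else 0)[:2])
E
```

```text
{'time': 0.0, 'joint_positions': array([ 1.2397,  0.3794,  1.7348, -0.    ,  1.0285, -0.0333]), 'joint_velocities': array([-0.0021,  0.0001, -0.0003, -0.0003,  0.0012, -0.0002]), 'joint_efforts': array([ -0.0005, -76.3713, -43.4359,   0.0651,   0.0425,  -0.    ]), 'tcp_pos': array([0.2053, 0.6688, 0.2133]), 'tool_rot': array([-0.0001,  0.1484,  0.9889, -0.0006]), 'contact_force': array([-0.4024,  0.9273,  0.7863]), 'moment': array([ 0.0504, -0.0008,  0.0217]), 'finger_force': 0.0, 'width': 0.09106727028951454} -0.0188
scene [[ 0.8047 -0.2182  0.5521 -0.1372]
 [-0.5931 -0.3341  0.7325 -0.9695]
 [ 0.0246 -0.9169 -0.3983  0.6312]
 [ 0.      0.      0.      1.    ]] 429.7561090464675 -0.00971468125258183
scoop_lip 0.63 [223.2 201.8] [0.5678 0.3378]
scoop_grip 0.64 [192.  205.8] [0.4039 0.2504]
scoop 0.68 [206.5 206.9] [0.4947 0.3294]
scoop 0.58 [222.3 201.5] [0.5664 0.3422]
rack 0.88 [284.3 227.8] [0.6287 0.0381]
dish_a 0.89 [340.1 242.6] [ 0.7118 -0.1397]
dish_a 0.79 [311.1 251.2] [ 0.6027 -0.1307]
dish_a 0.64 [223.8 201.6] [0.5705 0.3383]
tray 0.78 [347.4 307.4] [ 0.501  -0.3887]
shelf
[... 224 characters left out ...]
.2173  0.3547]
 [-0.2927  0.5943 -0.7491  0.8824]
 [ 0.0184 -0.7798 -0.6258  0.8248]
 [ 0.      0.      0.      1.    ]] 396.145850124947 -0.025200958169847573
scoop_lip 0.71 [255.8 328.2] [0.5708 0.3555]
scoop_grip 0.95 [336.8 303.1] [0.395  0.2649]
scoop 0.78 [299.9 322.7] [0.4731 0.3075]
rack 0.69 [267.1 242.3] [0.6425 0.0613]
dish_a 0.78 [250.8 246.8] [0.6822 0.0948]
dish_a 0.7 [258.5 228.4] [0.6885 0.0099]
dish_a 0.64 [274.2 199.6] [ 0.6881 -0.1472]
tray 0.71 [340.4 174.4] [ 0.5004 -0.3745]
shelf_bottle_l 0.83 [215.1 223.8] [0.7826 0.1116]
shelf_bottle_l 0.68 [228.4 202.6] [0.7858 0.0078]
shelf_bottle_r 0.83 [215.1 223.8] [0.7826 0.1116]
shelf_bottle_r 0.68 [228.4 202.6] [0.7858 0.0078]
```

View pics/scene0.png

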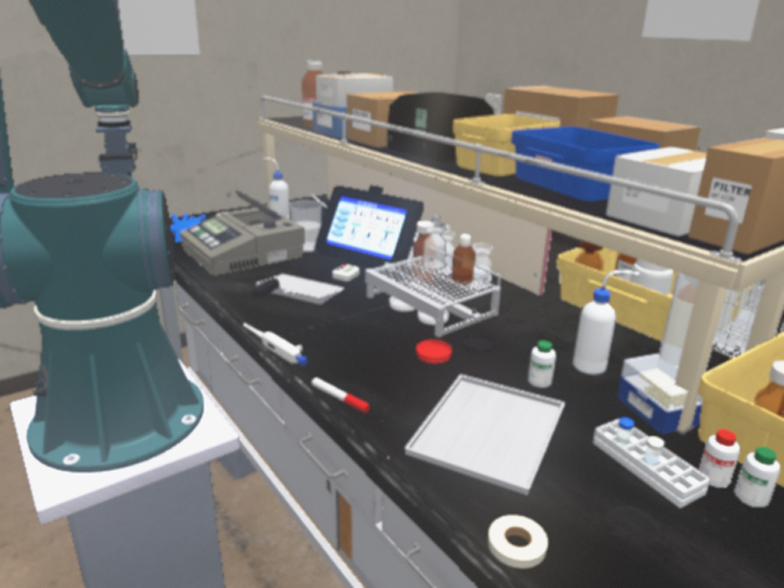

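View pics/side0.png

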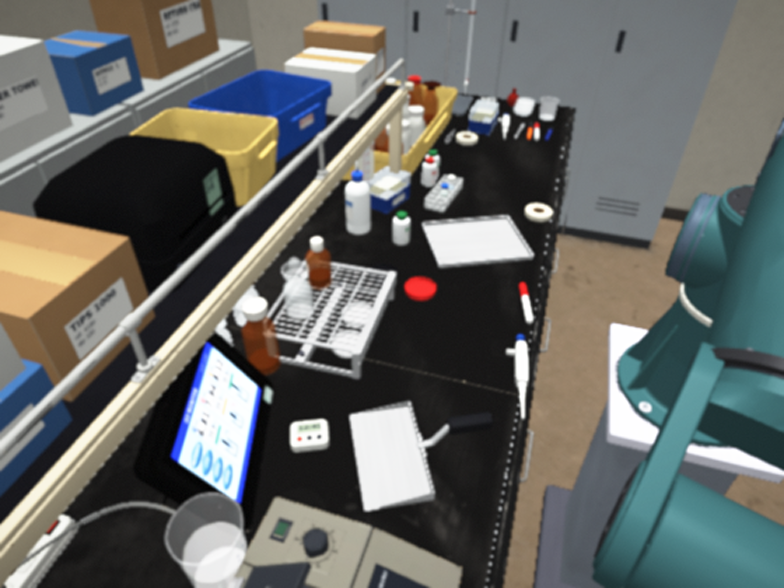

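The scene view shows the white steel tray at (347,307), the wire rack at (310,208) with two clear dishes under it and the scoop at (206,205). In the side view the scoop is at (280,325), the handle at (337,303), the rack at (240,230), and the dishes at (251,235) and (257,230). Possible mix-ups for the dishes are the red one at scene (311,251) and a black one on the black top near scene (340,242). For the scoop, the tray at (347,307) also looks similar. I choose the black-handled pan for the scoop and the two clear dishes under the rack.

Run:
```python
from h import *
np.set_printoptions(precision=4,suppress=True)
C={}
for n in("scene","side"):
    im=cam(n);P=cloud(im)
    def rect(m,t):
        q=P[m]; 
        if len(q)<10: print(n,t,len(q));return
        r=cv2.minAreaRect(q[:,:2].astype(np.float32)); print(n,t,len(q),r, "med z",np.median(q[:,2]))
    x,y,z=P[...,0],P[...,1],P[...,2]
    ok=im["depth"]>0
    rect(ok&(abs(z-.055)<.03)&(abs(x-.40)<.09)&(abs(y-.26)<.1)&(z>.035),"handle")
    for t in("scoop","rack","dish_a","tray","shelf_bottle_l"):
        for s in imaging.silhouettes(n,t)[:4]:
            m=s["mask"]; ys,xs=np.nonzero(m)
            print(n,t,round(s["p"],2),s["extent"],m.sum())
            mm=cv2.erode(m.astype(np.uint8),np.ones((3,3)))>0
            mm&=ok
            if t=="scoop": rect(mm&(z<.025)&(z>-.02),"pan"); rect(mm&(z>.04),"hand")
            elif t=="rack": rect(mm&(abs(z-.077)<.008)," deck")
            elif t=="tray": rect(mm&(abs(z)<.03)," tray")
            else:
                c=P[mm]; 
                if len(c): print(np.percentile(c,[10,50,90],axis=0))
save(cam("side"),"crop1.png",(150,160,380,370),3.4 if 0 else 2.8)
```

```text
scene handle 179 ((0.4035613238811493, 0.25943371653556824), (0.091652050614357, 0.026662083342671394), 27.141029357910156) med z 0.0579856151188225
scene scoop 0.94 [183.7, 194.2, 246.9, 217.8] 748
scene pan 438 ((0.5096539855003357, 0.3099173903465271), (0.1407640278339386, 0.1864616721868515), 27.975502014160156) med z 0.0005277407522970567
scene hand 128 ((0.40014827251434326, 0.2565983235836029), (0.08255203813314438, 0.022988853976130486), 27.582481384277344) med z 0.05950701699298483
scene rack 0.66 [289.4, 267.1, 403.6, 350.3] 5842
scene  deck 0
scene dish_a 0.67 [300.7, 224.5, 317.3, 232.7] 43
[[ 0.6666 -0.0241  0.0063]
 [ 0.6691 -0.0164  0.0081]
 [ 0.6736 -0.0065  0.0102]]
scene dish_a 0.56 [301.6, 245.5, 320.5, 260.2] 352
[[ 0.5605 -0.1682  0.0048]
 [ 0.5831 -0.1469  0.0124]
 [ 0.6082 -0.121   0.0142]]
scene dish_a 0.51 [328.4, 237.7, 355.7, 254.3] 321
[[ 0.6617 -0.1933  0.0058]
 [ 0.6833 -0.1703  0.0123]
 [ 0.709  -0.1452  0.0144]]
scene tray 0.68 [285.6, 267.2, 402.3, 351.3] 5896
scene  tray 5483 ((0.5074301958084106, -0.3884354531764984), (0.2575039565563202, 0.19817788
[... 1361 characters left out ...]
216.0, 266.8, 235.3] 255
[[ 0.6683 -0.0124  0.0127]
 [ 0.692   0.0239  0.0158]
 [ 0.7129  0.0824  0.0766]]
side dish_a 0.46 [262.5, 190.1, 282.0, 206.2] 130
[[ 0.6769 -0.1841  0.0133]
 [ 0.6961 -0.1725  0.0155]
 [ 0.7106 -0.1231  0.0182]]
side tray 0.96 [300.0, 152.0, 381.0, 192.8] 2202
side  tray 1958 ((0.508651852607727, -0.38477036356925964), (0.25276997685432434, 0.20991215109825134), 28.214155197143555) med z 0.002365563016823946
side shelf_bottle_l 0.97 [217.9, 168.1, 238.1, 206.9] 561
[[0.7652 0.0066 0.0965]
 [0.7796 0.0198 0.1418]
 [0.7954 0.029  0.1769]]
side shelf_bottle_l 0.74 [200.5, 183.9, 222.4, 227.9] 781
[[0.7633 0.1092 0.0989]
 [0.7794 0.1265 0.1473]
 [0.7984 0.1358 0.1886]]
```

View pics/crop1.png

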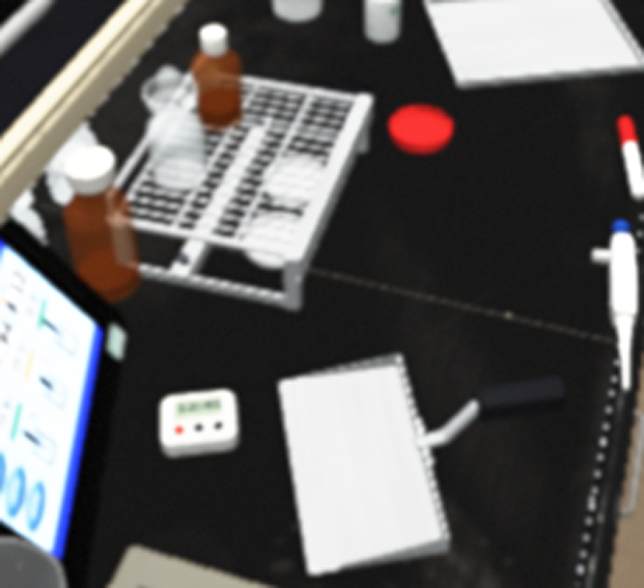

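The crop shows the scoop with its pan at (360,460) and black handle at (520,395), and the clear dishes under the rack at (295,180) and (270,235). The red dish at (420,130) is separate. I'm moving over the handle now.

```bash
cat > go.py <<'E'
import sys
from h import *
def pose():
    o=env.get_obs(); w,x,y,z=o["tool_rot"]; return o,np.array(o["tcp_pos"]),R.from_quat([x,y,z,w])
def target(ps,yaw,pitch=0.,pinch=True):
    "grasp point ps, scoop yaw deg, pitch deg (nose up +)"
    y=np.radians(yaw); X=np.array([np.cos(y),np.sin(y),0]);Z=np.array([0,0,1.]);Y=np.cross(Z,X)
    Rm=np.array([-X,Y,-Z]).T; r=R.from_rotvec(-Y*np.radians(pitch))*R.from_matrix(Rm)
    return np.array(ps)-r.apply([0,0,env.pinch_z]) , r
def need(ps,yaw,pitch=0.):
    o,p,r=pose(); tp,tr=target(ps,yaw,pitch)
    print("t",round(o["time"],2),"dp cm",np.round(r.inv().apply(tp-p)*100,2),"after-turn dp",np.round(tr.inv().apply(tp-p)*100,2),"turn deg",np.round((r.inv()*tr).as_rotvec()*180/np.pi,2),"F",np.round(o["contact_force"],1),"M",np.round(o["moment"],2))
if __name__=="__main__": a=list(map(float,sys.argv[1:])); need(a[:3],a[3],a[4] if len(a)>4 else 0)
E
python3 -m pendant '[{"dp":[0,0,0],"turn":[0,0,-8.9]},{"dp":[0,0,0],"turn":[0,0,-8.9]},{"dp":[0,0,0],"turn":[0,0,-8.9]},{"dp":[0,0,0],"turn":[0,0,-8.9]},{"dp":[0,0,0],"turn":[0,0,-8.9]}]'
python3 -m pendant '[{"dp":[0,-5.6,0],"turn":[0,0,0]},{"dp":[0,-5.6,0],"turn":[0,0,0]},{"dp":[0,-5.6,0],"turn":[0,0,0]},{"dp":[0,-5.6,0],"turn":[0,0,0]},{"dp":[0,-5.6,0],"turn":[0,0,0]}]'
python3 -m pendant '[{"dp":[0,-5.6,0],"turn":[0,0,0]},{"dp":[0,-5.6,0],"turn":[0,0,0]},{"dp":[0,-5.6,0],"turn":[0,0,0]},{"dp":[0,0,0],"turn":[0,0,0]},{"dp":[0,0,0],"turn":[0,0,0]}]'
python3 go.py 0.405 0.263 0.205 27.8
python3 - <<'E'
from h import *
np.set_printoptions(precision=4,suppress=True)
im=cam("wrist");save(im,"w1.png");P=cloud(im);print(im["pose"])
z=P[...,2];ok=im["depth"]>0
for t in("scoop_grip","scoop_lip","scoop"):
    for r in imaging.spot_point("wrist",t)[:2]: print(t,r["p"],np.round(r["position"],1),onz(im,r["position"],0.055 if "grip" in t else 0))
for s in imaging.silhouettes("wrist","scoop")[:2]:
    m=s["mask"]&ok; print(s["p"],s["extent"])
    for lo,hi in((-.01,.03),(.045,.08)):
        q=P[m&(z>lo)&(z<hi)]
        if len(q)>20: print(lo,len(q),cv2.minAreaRect(q[:,:2].astype(np.float32)),np.median(q[:,2]))
E
```

```text
time: 2.28
tcp_pos: [0.2054, 0.6692, 0.214]
tool_rot: [0.0, -0.24, 0.971, 0.0]
contact_force: [1.7, -0.4, -0.9]
width: 0.0914
finger_force: 0.0
time: 2.9
tcp_pos: [0.335, 0.4192, 0.2141]
tool_rot: [0.0, -0.237, 0.971, 0.0]
contact_force: [0.5, 0.3, -0.1]
width: 0.091
finger_force: 0.0
time: 3.52
tcp_pos: [0.4119, 0.2718, 0.2141]
tool_rot: [0.0, -0.237, 0.972, 0.0]
contact_force: [-0.2, 0.9, -0.3]
width: 0.0914
finger_force: 0.0
t 3.52 dp cm [ 1.01 -0.46  2.79] after-turn dp [ 1.02 -0.45  2.79] turn deg [ 0.01  0.02 -0.4 ] F [-0.2  0.9 -0.3] M [ 0.06  0.05 -0.01]
[[-0.4594  0.8506  0.2556  0.3403]
 [ 0.8882  0.4396  0.1334  0.2341]
 [ 0.0011  0.2884 -0.9575  0.3848]
 [ 0.      0.      0.      1.    ]]
scoop_grip 0.82 [276.5 185. ] [0.405  0.2644 0.055 ]
scoop 0.77 [277.  244.6] [0.4754 0.3007 0.    ]
0.57 [188.3, 134.4, 373.7, 310.9]
-0.01 11945 ((0.4565959572792053, 0.29374635219573975), (0.202711820602417, 0.20386719703674316), 27.38774299621582) 0.003303357876081381
0.045 2384 ((0.40435388684272766, 0.26402631402015686), (0.09009779989719391, 0.023990310728549957), 28.166568756103516) 0.06653457760676218
```

View pics/w1.png

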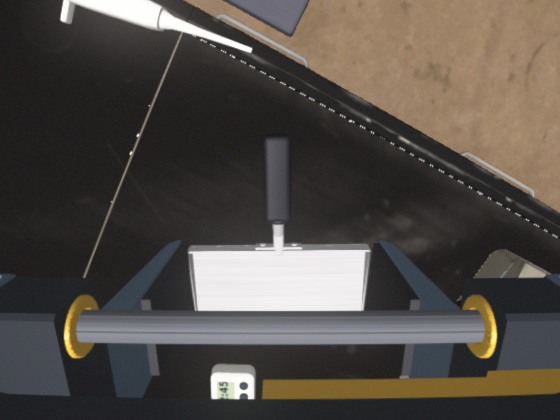

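The wrist view shows the handle at (277,180) and the pan rear edge at (278,246), aligned with the fingers. I'll descend and grip.

```bash
python3 -m pendant '[{"dp":[1.0,-0.4,4],"turn":[0,0,-0.4]},{"dp":[0,0,5],"turn":[0,0,0]},{"dp":[0,0,5],"turn":[0,0,0]},{"dp":[0,0,2.5],"turn":[0,0,0]},{"dp":[0,0,0],"turn":[0,0,0]}]'
python3 go.py 0.4045 0.264 0.055 27.8
```

```text
time: 4.4
tcp_pos: [0.4035, 0.2633, 0.0475]
tool_rot: [-0.002, -0.241, 0.971, -0.0]
contact_force: [0.1, -0.7, 0.1]
width: 0.0912
finger_force: 0.0
t 4.4 dp cm [-0.12  0.02  1.13] after-turn dp [-0.12  0.02  1.13] turn deg [-0.01 -0.2   0.09] F [ 0.1 -0.7  0.1] M [ 0.04  0.05 -0.03]
```

```bash
python3 -m pendant '[{"dp":[-0.1,0,1.1],"turn":[0,0,0]},{"dp":[0,0,0],"turn":[0,0,0]}]'
python3 -m pendant '[{"dp":[0,0,0],"turn":[0,0,0]},{"dp":[0,0,0],"turn":[0,0,0]},{"dp":[0,0,0],"turn":[0,0,0]},{"dp":[0,0,0],"turn":[0,0,0]},{"dp":[0,0,0],"turn":[0,0,0]}]' 0 60
python3 go.py 0.4045 0.264 0.055 27.8
```

```text
time: 4.65
tcp_pos: [0.406, 0.2642, 0.0382]
tool_rot: [0.0, -0.241, 0.971, 0.0]
contact_force: [0.7, -0.7, 0.4]
width: 0.0916
finger_force: 0.0
time: 5.28
tcp_pos: [0.4057, 0.2639, 0.0379]
tool_rot: [-0.0, -0.241, 0.971, -0.0]
contact_force: [0.4, 0.0, -0.1]
width: 0.0441
finger_force: 0.0
t 5.28 dp cm [0.1  0.06 0.17] after-turn dp [0.1  0.06 0.17] turn deg [-0.   -0.    0.04] F [ 0.4  0.  -0.1] M [0.09 0.05 0.05]
```

```bash
python3 -m pendant '[{"dp":[0,0,0.1],"turn":[0,0,0]},{"dp":[0,0,0],"turn":[0,0,0]},{"dp":[0,0,0],"turn":[0,0,0]},{"dp":[0,0,0],"turn":[0,0,0]},{"dp":[0,0,0],"turn":[0,0,0]}]'
python3 -m pendant '[{"dp":[0,0,-2],"turn":[0,0,0]},{"dp":[0,0,-5],"turn":[0,0,0]},{"dp":[0,0,-5],"turn":[0,0,0]},{"dp":[0,0,0],"turn":[0,0,0]}]'
python3 - <<'E'
from h import *
from go import pose
np.set_printoptions(precision=4,suppress=True)
o,p,r=pose();print(p,o["width"],o["finger_force"])
g=p+r.apply([0,0,env.pinch_z])
for n in("wrist","side","scene"):
    im=cam(n);P=cloud(im);ok=im["depth"]>0
    if n=="side": save(im,"side2.png",(120,140,400,350),2.8)
    for t in("scoop","scoop_lip"):
        for q in imaging.spot_point(n,t)[:1]: print(n,t,q["p"],np.round(q["position"],1),onz(im,q["position"],g[2]-.055)-g)
    if n!="wrist":
      for s in imaging.silhouettes(n,"scoop")[:1]:
        m=cv2.erode((s["mask"]&ok).astype(np.uint8),np.ones((3,3)))>0; q=P[m]; q=q[(abs(q[:,2]-g[2]+.05)<.03)]
        print(n,s["p"],len(q))
        if len(q)>30:
            l=r.inv().apply(q-g); l=l*[-1,1,-1]; l=l[l[:,0]>.09]; # scoop-like axes rel grip
            A=np.c_[l[:,:2],np.ones(len(l))]; c=np.linalg.lstsq(A,l[:,2],rcond=None)[0]; print("plane",c, cv2.minAreaRect(l[:,:2].astype(np.float32)), l.min(0),l.max(0))
E
python3 go.py 0.4045 0.264 0.2 5
```

```text
time: 5.9
tcp_pos: [0.4056, 0.2639, 0.0369]
tool_rot: [-0.0, -0.241, 0.971, -0.0]
contact_force: [0.3, 0.3, -2.9]
width: 0.0239
finger_force: 59.9
time: 6.4
tcp_pos: [0.4073, 0.2649, 0.1601]
tool_rot: [0.003, -0.241, 0.971, 0.001]
contact_force: [0.5, 0.3, -3.3]
width: 0.0236
finger_force: 60.0
[0.4073 0.2649 0.1601] 0.023641573101195204 59.96535658836365
wrist scoop 0.63 [279.9 353.6] [ 0.069   0.0359 -0.055 ]
side scoop 0.93 [304.3 291.7] [ 0.0603  0.0464 -0.055 ]
side scoop_lip 0.57 [256.  296.8] [ 0.1587  0.0933 -0.055 ]
side 0.6 3504
plane [-0.0346 -0.0008 -0.0543] ((0.13876943290233612, 0.00028686225414276123), (0.19859029352664948, 0.09747228026390076), 89.97723388671875) [ 0.09   -0.099  -0.0652] [ 0.1875  0.0996 -0.046 ]
scene scoop 0.63 [205.4 177. ] [ 0.0772  0.0403 -0.055 ]
scene scoop_lip 0.89 [222.4 175.1] [ 0.1357  0.0262 -0.055 ]
scene 0.63 366
plane [-0.0471 -0.0119 -0.0547] ((0.13438071310520172, -0.01374092698097229), (0.1797351986169815, 0.08066974580287933), 87.34982299804688) [ 0.0901 -0.103  -0.0645] [ 0.1781  0.0751 -0.0507]
t 6.95 dp cm [ 0.08  0.06 -2.47] after-turn dp [ 0.1   0.03 -2.47] turn deg [-1.000e-02 -4.000e-02  2.284e+01] F [ 0.9 -0.3 -3.1] M [-0.1   0.22  0.04]
```

View pics/side2.png

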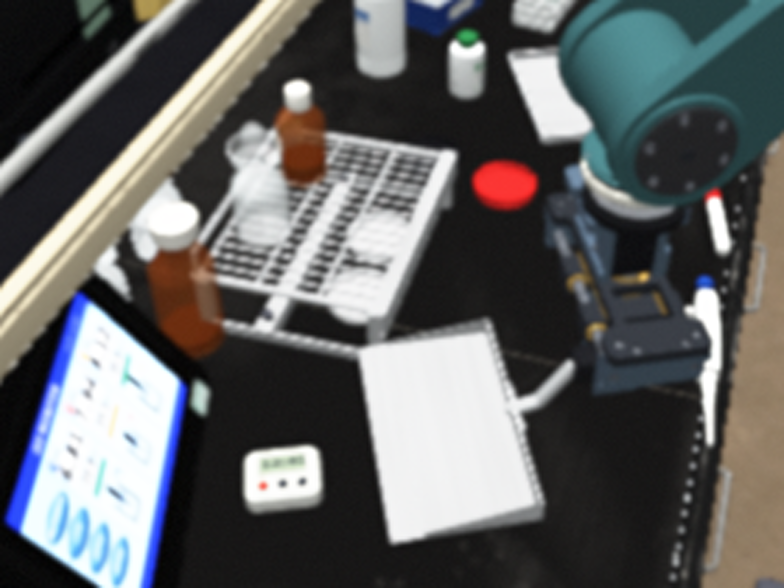

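The side view shows the scoop held level, with the pan at (450,430) and handle in the fingers. The rack's front lip is the edge from (455,155) to (378,325). Next I measure the rack pose.

Run:
```python
from h import *
np.set_printoptions(precision=4,suppress=True)
for n in("scene","side"):
    im=cam(n);P=cloud(im);ok=im["depth"]>0
    x,y,z=P[...,0],P[...,1],P[...,2]
    m=ok&(z>.045)&(z<.084)&(x>.57)&(x<.87)&(y>-.14)&(y<.25)
    q=P[m]
    print(n,len(q),q.min(0),q.max(0))
    # front line: min x in y bins
    L=[]
    for b in np.arange(-.1,.2,.01):
        s=q[(abs(q[:,1]-b)<.006)]
        if len(s)>3: L.append((b,np.percentile(s[:,0],4)))
    L=np.array(L);print(L.T)
    k=np.polyfit(L[:,1-1],L[:,1],1)
    for _ in range(5):
        e=L[:,1]-np.polyval(k,L[:,0]); g=abs(e)<max(.002,1.5*np.median(abs(e))); k=np.polyfit(L[g,0],L[g,1],1)
    print("fit dx/dy",k,"yaw deg",-np.degrees(np.arctan(k[0])),g.sum())
    f=q[q[:,0]<np.polyval(k,q[:,1])+.02]; print("y range front",np.percentile(f[:,1],[0.5,2,98,99.5]))
    print("rect", cv2.minAreaRect(q[(q[:,2]>.068)][:,:2].astype(np.float32)))
    for s in imaging.silhouettes(n,"rack")[:3]: 
        mm=s["mask"]; print(s["p"],s["extent"],cv2.minAreaRect(np.argwhere(mm)[:,::-1].astype(np.float32)))
    for r in imaging.spot_point(n,"dish_a")[:5]: print("dish",r["p"],np.round(r["position"],1),onz(im,r["position"],0)[:2])
    a=im["image"];save(im,"rk_"+n+".png",(180,160,380,290) if n=="scene" else (180,180,320,290),4 if n=="scene" else 5.4)
```

```text
scene 1555 [ 0.6261 -0.0925  0.045 ] [0.8432 0.2052 0.0839]
[[-0.09   -0.08   -0.07   -0.06   -0.05   -0.04   -0.03   -0.02   -0.01
  -0.      0.01    0.02    0.03    0.04    0.05    0.06    0.07    0.08
   0.09    0.1     0.11    0.12    0.13    0.14    0.15    0.16    0.17
   0.18    0.19    0.2   ]
 [ 0.639   0.6385  0.6381  0.6379  0.6373  0.6363  0.6368  0.6362  0.6349
   0.6354  0.635   0.633   0.6342  0.6318  0.6325  0.6332  0.631   0.6315
   0.6314  0.6315  0.6312  0.631   0.6301  0.6295  0.6285  0.6291  0.6286
   0.629   0.7947  0.7966]]
fit dx/dy [-0.0394  0.6351] yaw deg 2.2564446381589125 28
y range front [-0.0907 -0.0894  0.1728  0.178 ]
rect ((0.7311659455299377, 0.055473893880844116), (0.20263516902923584, 0.29100301861763), 3.3618643283843994)
0.6 [260.4, 183.4, 355.9, 239.0] ((306.83160400390625, 213.17507934570312), (99.14253997802734, 53.871742248535156), 11.888660430908203)
dish 0.78 [337. 247.] [ 0.6846 -0.1549]
dish 0.49 [307.9 228.6] [ 0.6899 -0.0095]
dish 0.43 [288.2 219.4] [0.6782 0.0825]
side 2005 [ 0.6292 -0.0887  0.0453] [0.8571 0.2356 0.084 ]
[[-0.09   -0
[... 337 characters left out ...]
9  0.6357  0.6357  0.6347  0.6345  0.6342
   0.6334  0.6334  0.6327  0.6323  0.6318  0.6311  0.6312  0.6305  0.6302
   0.6309  0.6386  0.7987]]
fit dx/dy [-0.0422  0.6375] yaw deg 2.4177526018202826 28
y range front [-0.0842 -0.0813  0.1837  0.1845]
rect ((0.7484718561172485, 0.07536797970533371), (0.22980323433876038, 0.31164222955703735), 2.5285134315490723)
0.89 [195.7, 189.7, 284.2, 264.6] ((240.5127716064453, 225.49588012695312), (58.96943664550781, 92.92613983154297), 27.050600051879883)
dish 0.66 [303.6 207.2] [ 0.5814 -0.1384]
dish 0.51 [257.4 230.3] [0.6888 0.0194]
dish 0.49 [272. 199.] [ 0.6963 -0.1481]
dish 0.46 [247.7 247.1] [0.6905 0.0988]
dish 0.26 [214.  225.5] [0.8265 0.0409]
```

View pics/rk_scene.png

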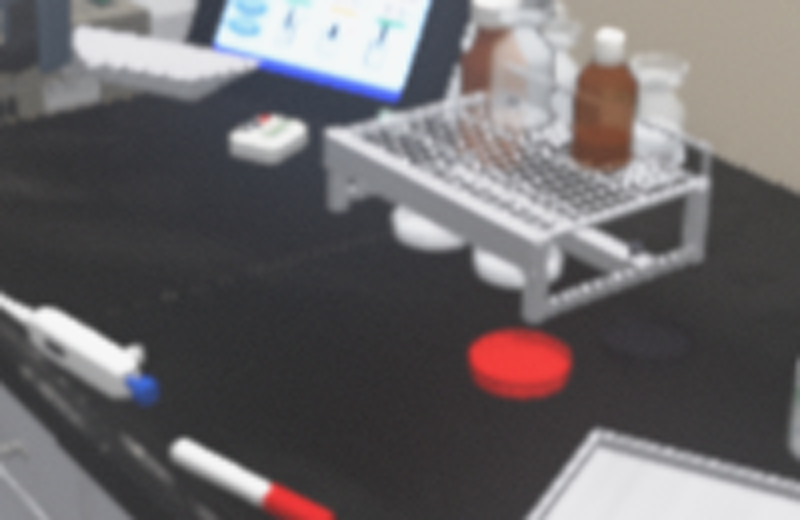

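View pics/rk_side.png

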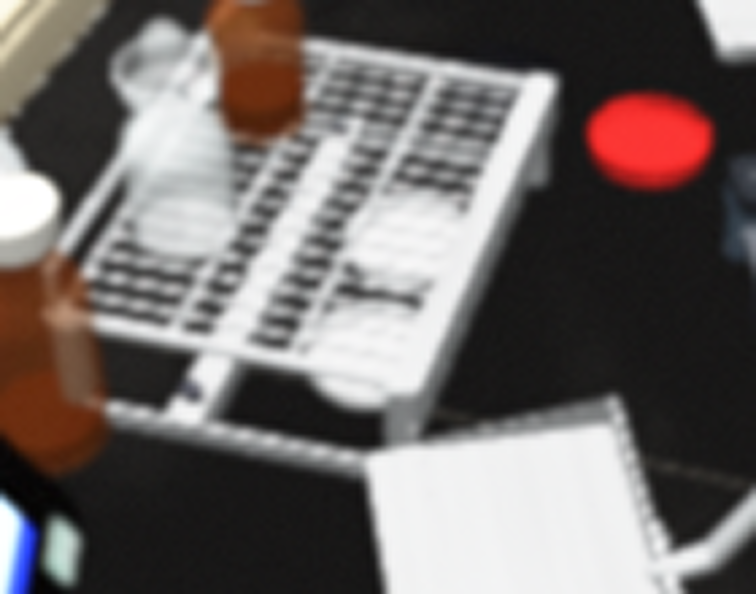

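The scene crop shows the dishes at (430,225) and (515,262), the stop bar at (605,245), the red dish at (520,362) and the black dish at (650,340). In the side crop the stop bar runs from (340,140) to (215,375). Next I swing the scoop in front of the bay.

```bash
python3 -m pendant '[{"dp":[0,0,0],"turn":[0,0,8.5]},{"dp":[0,0,0],"turn":[0,0,8.5]},{"dp":[0,0,0],"turn":[0,0,8.5]},{"dp":[0,0,0],"turn":[0,0,0]}]'
python3 go.py 0.434 0.043 0.15 2.35
python3 - <<'E'
from h import *
import json
def onz2(n,px,z):
    im=cam(n);return onz(im,px,z)
y=np.radians(2.35);
for n,px in(("side",(225.3,247.6)),("side",(243.9,204.)),("scene",(180+575/4,160+232/4))):
    w=onz2(n,px,.021); d=w[:2]-[.634,.047]; print(n,np.round([d[0]*np.cos(y)+d[1]*np.sin(y),-d[0]*np.sin(y)+d[1]*np.cos(y)],4))
E
```

```text
time: 7.75
tcp_pos: [0.4057, 0.2639, 0.157]
tool_rot: [0.0, -0.021, 1.0, 0.0]
contact_force: [0.2, 0.5, -2.7]
width: 0.0239
finger_force: 60.0
t 7.75 dp cm [ -1.91 -22.19   2.58] after-turn dp [ -1.92 -22.19   2.58] turn deg [0.01 0.01 0.04] F [ 0.2  0.5 -2.7] M [0.02 0.23 0.01]
side [0.1123 0.0893]
side [ 0.128  -0.1192]
scene [ 0.1209 -0.0616]
```

```bash
python3 -m pendant '[{"dp":[-0.5,-5.5,0],"turn":[0,0,0]},{"dp":[-0.5,-5.5,0],"turn":[0,0,0]},{"dp":[-0.5,-5.5,0],"turn":[0,0,0]},{"dp":[-0.4,-5.5,0],"turn":[0,0,0]},{"dp":[0,-0.2,0],"turn":[0,0,0]}]'
python3 go.py 0.434 0.043 0.08 2.35
python3 - <<'E'
from h import *
from go import pose
o,p,r=pose();g=p+r.apply([0,0,env.pinch_z]);y=np.radians(2.35);print(o["joint_positions"])
for n in("side","scene"):
    im=cam(n)
    for t in("scoop_lip","scoop"):
        for q in imaging.spot_point(n,t)[:2]: 
            w=onz(im,q["position"],g[2]-.055);d=w[:2]-[.634,.047];print(n,t,q["p"],np.round([d[0]*np.cos(y)+d[1]*np.sin(y),-d[0]*np.sin(y)+d[1]*np.cos(y)],4))
E
```

```text
time: 8.52
tcp_pos: [0.434, 0.0402, 0.1571]
tool_rot: [0.0, -0.019, 1.0, -0.0]
contact_force: [-0.3, -0.1, -2.6]
width: 0.0236
finger_force: 60.0
t 8.53 dp cm [-0.01  0.29  9.59] after-turn dp [-0.01  0.28  9.59] turn deg [-0.02  0.02 -0.13] F [-0.3 -0.1 -2.6] M [-0.03  0.25 -0.04]
[ 3.89552239e-02  4.03718776e-02  2.28206417e+00 -3.62226018e-04
  8.18813380e-01 -1.57033521e+00]
side scoop_lip 0.98 [-0.0157  0.016 ]
side scoop 0.87 [-0.1208 -0.0003]
scene scoop_lip 0.88 [-0.021  -0.0163]
scene scoop 0.67 [-0.1176  0.0038]
```

```bash
python3 -m pendant '[{"dp":[0.3,0.3,3],"turn":[0,0,0]},{"dp":[0,0,3],"turn":[0,0,0]},{"dp":[0,0,3],"turn":[0,0,0]},{"dp":[0,0,1.7],"turn":[0,0,0]},{"dp":[0,0,0],"turn":[0,0,0]}]'
python3 -m pendant '[{"dp":[0,0,0.5],"turn":[0,0,0]},{"dp":[0,0,0.4],"turn":[0,0,0]},{"dp":[0,0,0],"turn":[0,0,0]}]'
python3 go.py 0.434 0.043 0.0557 2.35
```

```text
time: 9.45
tcp_pos: [0.4297, 0.0465, 0.049]
tool_rot: [-0.001, -0.021, 1.0, -0.0]
contact_force: [0.1, 0.5, -2.3]
width: 0.0235
finger_force: 60.0
time: 9.82
tcp_pos: [0.4307, 0.0458, 0.0411]
tool_rot: [0.0, -0.02, 1.0, 0.0]
contact_force: [-0.4, 0.4, -4.2]
width: 0.0238
finger_force: 60.0
t 9.82 dp cm [-0.32 -0.29  0.42] after-turn dp [-0.32 -0.29  0.42] turn deg [ 0.    0.01 -0.01] F [-0.4  0.4 -4.2] M [-0.03  0.29 -0.04]
```

```bash
python3 -m pendant '[{"dp":[0,-0.3,0.2],"turn":[0,0,0]},{"dp":[0,0,0],"turn":[0,0,0]}]'
python3 -m pendant '[{"dp":[0,0,0.1],"turn":[0,0,0]},{"dp":[0,0,0],"turn":[0,0,0]}]'
python3 go.py 0.434 0.043 0.0557 2.35
python3 -m pendant '[{"dp":[0,0,0.1],"turn":[0,0,0]},{"dp":[0,0,0],"turn":[0,0,0]}]'
python3 go.py 0.434 0.043 0.0557 2.35
```

```text
time: 10.07
tcp_pos: [0.4308, 0.0425, 0.039]
tool_rot: [0.0, -0.02, 1.0, -0.0]
contact_force: [0.6, 0.0, -3.0]
width: 0.0237
finger_force: 60.0
time: 10.32
tcp_pos: [0.4307, 0.0427, 0.0379]
tool_rot: [-0.0, -0.02, 1.0, -0.0]
contact_force: [1.4, 0.6, -3.4]
width: 0.0236
finger_force: 60.0
t 10.32 dp cm [-0.33  0.01  0.1 ] after-turn dp [-0.33  0.01  0.1 ] turn deg [-0.   -0.   -0.02] F [ 1.4  0.6 -3.4] M [-0.04  0.29 -0.  ]
time: 10.58
tcp_pos: [0.4308, 0.0428, 0.0369]
tool_rot: [0.0, -0.02, 1.0, -0.0]
contact_force: [-0.1, 0.0, -0.4]
width: 0.0237
finger_force: 60.0
t 10.57 dp cm [-0.32  0.01  0.  ] after-turn dp [-0.32  0.01  0.  ] turn deg [-0.    0.01 -0.01] F [-0.1  0.  -0.4] M [0.03 0.07 0.01]
```

```bash
python3 -m pendant '[{"dp":[0,0,0],"turn":[0,0.6,0]},{"dp":[0,0,0],"turn":[0,0,0]}]'
python3 go.py 0.434 0.043 0.0557 2.35
python3 -m pendant '[{"dp":[0,0,0],"turn":[0,0.6,0]},{"dp":[0,0,0],"turn":[0,0,0]}]'
python3 go.py 0.434 0.043 0.0557 2.35
```

```text
time: 10.82
tcp_pos: [0.4312, 0.0428, 0.0371]
tool_rot: [-0.005, -0.02, 1.0, -0.0]
contact_force: [-1.2, 0.4, 2.7]
width: 0.0237
finger_force: 60.0
t 10.82 dp cm [-0.28  0.01  0.02] after-turn dp [-0.28  0.01  0.02] turn deg [-0.   -0.57 -0.  ] F [-1.2  0.4  2.7] M [ 0.12 -0.52  0.06]
time: 11.08
tcp_pos: [0.431, 0.0428, 0.037]
tool_rot: [-0.01, -0.02, 1.0, -0.0]
contact_force: [-1.2, -0.5, 3.6]
width: 0.0236
finger_force: 60.0
t 11.07 dp cm [-0.3   0.01  0.01] after-turn dp [-0.3   0.01  0.01] turn deg [ 0.   -1.19 -0.01] F [-1.2 -0.5  3.6] M [ 0.14 -0.63  0.08]
```

```bash
python3 -m pendant '[{"dp":[-0.5,0,-0.01],"turn":[0,0,0]},{"dp":[-0.5,0,-0.01],"turn":[0,0,0]},{"dp":[-0.5,0,-0.01],"turn":[0,0,0]},{"dp":[-0.5,0,-0.01],"turn":[0,0,0]},{"dp":[-0.5,0,-0.01],"turn":[0,0,0]}]'
python3 go.py 0.474 0.045 0.0557 2.35
python3 -m pendant '[{"dp":[-0.5,0,-0.01],"turn":[0,0,0]},{"dp":[-0.4,0,-0.01],"turn":[0,0,0]},{"dp":[-0.3,0,0],"turn":[0,0,0]},{"dp":[-0.3,0,0],"turn":[0,0,0]}]'
python3 go.py 0.474 0.045 0.0557 2.35
```

```text
time: 11.7
tcp_pos: [0.4561, 0.0438, 0.0369]
tool_rot: [-0.01, -0.02, 1.0, -0.0]
contact_force: [-2.1, 0.2, 3.5]
width: 0.0238
finger_force: 60.0
t 11.7 dp cm [-1.8   0.05 -0.04] after-turn dp [-1.8   0.05 -0.  ] turn deg [-0.   -1.2  -0.01] F [-2.1  0.2  3.5] M [ 0.04 -0.36 -0.  ]
time: 12.2
tcp_pos: [0.4707, 0.0444, 0.0368]
tool_rot: [-0.011, -0.02, 1.0, -0.0]
contact_force: [-4.6, -0.7, 7.7]
width: 0.0239
finger_force: 60.0
t 12.2 dp cm [-0.33  0.05 -0.01] after-turn dp [-0.33  0.05 -0.01] turn deg [-0.   -1.22 -0.01] F [-4.6 -0.7  7.7] M [ 0.02 -0.19  0.04]
```

```bash
for i in 1; do :; done
python3 -m pendant '[{"dp":[-0.3,0,-0.01],"turn":[0,0,0]},{"dp":[-0.3,0,-0.01],"turn":[0,0,0]},{"dp":[-0.3,0,-0.01],"turn":[0,0,0]}]'
python3 -m pendant '[{"dp":[-0.3,0,-0.01],"turn":[0,0,0]},{"dp":[-0.3,0,-0.01],"turn":[0,0,0]}]'
python3 go.py 0.474 0.045 0.0557 2.35
python3 - <<'E'
from h import *
y=np.radians(2.35)
for n in("side","scene"):
    im=cam(n)
    for t in("dish_a","scoop_lip"):
        for q in imaging.spot_point(n,t)[:5]: 
            w=onz(im,q["position"],0);d=w[:2]-[.634,.047];print(n,t,q["p"],np.round([d[0]*np.cos(y)+d[1]*np.sin(y),-d[0]*np.sin(y)+d[1]*np.cos(y)],4))
E
```

```text
time: 12.58
tcp_pos: [0.4798, 0.0447, 0.0369]
tool_rot: [-0.011, -0.02, 1.0, -0.0]
contact_force: [-3.8, -0.8, 4.7]
width: 0.0241
finger_force: 60.0
time: 12.82
tcp_pos: [0.4858, 0.045, 0.0369]
tool_rot: [-0.011, -0.02, 1.0, -0.0]
contact_force: [-3.6, -0.3, 3.0]
width: 0.0233
finger_force: 60.0
t 12.82 dp cm [1.18 0.05 0.03] after-turn dp [1.18 0.05 0.  ] turn deg [-0.   -1.21 -0.01] F [-3.6 -0.3  3. ] M [ 0.01 -0.12 -0.03]
side dish_a 0.85 [-0.0562 -0.1915]
side dish_a 0.81 [ 0.064  -0.0298]
side dish_a 0.74 [0.0724 0.0503]
side dish_a 0.71 [ 0.0568 -0.195 ]
side scoop_lip 0.91 [0.039  0.0161]
scene dish_a 0.74 [ 0.0562 -0.1977]
scene dish_a 0.61 [-0.0506 -0.1799]
scene dish_a 0.52 [ 0.0676 -0.0608]
scene dish_a 0.5 [0.0819 0.0579]
scene scoop_lip 0.98 [ 0.037  -0.0101]
```

```bash
python3 -m pendant '[{"dp":[0,0,0],"turn":[0,0.6,0]},{"dp":[-0.3,0,-0.01],"turn":[0,0,0]}]'
python3 go.py 0.474 0.045 0.0557 2.35
python3 -m pendant '[{"dp":[-0.3,0,-0.01],"turn":[0,0,0]},{"dp":[-0.2,0,-0.01],"turn":[0,0,0]}]'
python3 go.py 0.474 0.045 0.0557 2.35
```

```text
time: 13.38
tcp_pos: [0.4883, 0.0451, 0.0369]
tool_rot: [-0.016, -0.02, 1.0, -0.0]
contact_force: [-4.4, -0.2, 4.7]
width: 0.024
finger_force: 60.0
t 13.38 dp cm [1.43 0.05 0.05] after-turn dp [1.43 0.05 0.  ] turn deg [ 0.   -1.87 -0.01] F [-4.4 -0.2  4.7] M [ 0.05 -0.26  0.02]
time: 13.62
tcp_pos: [0.4937, 0.0453, 0.0369]
tool_rot: [-0.016, -0.02, 1.0, -0.0]
contact_force: [-4.0, 0.4, 3.5]
width: 0.0235
finger_force: 60.0
t 13.62 dp cm [1.97 0.05 0.07] after-turn dp [1.97 0.05 0.  ] turn deg [ 0.   -1.82 -0.01] F [-4.   0.4  3.5] M [ 0.02 -0.1  -0.04]
```

```bash
for k in 1; do
python3 -m pendant '[{"dp":[-0.2,0,-0.01],"turn":[0,0,0]},{"dp":[-0.2,0,-0.01],"turn":[0,0,0]}]'|grep -E 'tcp|force'
python3 -m pendant '[{"dp":[-0.2,0,-0.01],"turn":[0,0,0]},{"dp":[-0.2,0,0],"turn":[0,0,0]}]'|grep -E 'tcp|force'
done
python3 go.py 0.474 0.045 0.0557 2.35
```

```text
tcp_pos: [0.4977, 0.0455, 0.0371]
contact_force: [-3.5, 0.2, 2.9]
finger_force: 60.0
tcp_pos: [0.5018, 0.0456, 0.037]
contact_force: [-3.4, -0.8, 2.4]
finger_force: 60.0
t 14.12 dp cm [2.78 0.05 0.1 ] after-turn dp [2.78 0.05 0.01] turn deg [ 0.   -1.81 -0.01] F [-3.4 -0.8  2.4] M [ 0.01 -0.06 -0.06]
```

```bash
cat > st.py <<'E'
from h import *
y=np.radians(2.35)
for n in("side","scene"):
    im=cam(n)
    for t in("dish_a","scoop_lip","scoop"):
        for q in imaging.spot_point(n,t)[:5]: 
            w=onz(im,q["position"],0);d=w[:2]-[.634,.047];e=np.round([d[0]*np.cos(y)+d[1]*np.sin(y),-d[0]*np.sin(y)+d[1]*np.cos(y)],4)
            if e[1]>-.15: print(n,t,round(q["p"],2),e)
E
python3 st.py; python3 -c "
from h import *
save(cam('side'),'s3.png',(170,170,330,290),5)"
```

```text
side dish_a 0.48 [0.0915 0.0364]
side dish_a 0.47 [ 0.075 -0.033]
side scoop_lip 0.96 [0.0514 0.0043]
side scoop 0.89 [-0.0577  0.0161]
scene dish_a 0.65 [0.3109 0.2094]
scene dish_a 0.59 [ 0.0912 -0.0464]
scene dish_a 0.55 [0.0717 0.0397]
scene scoop_lip 0.65 [ 0.0351 -0.0134]
scene scoop 0.95 [-0.0492  0.0121]
```

View pics/s3.png

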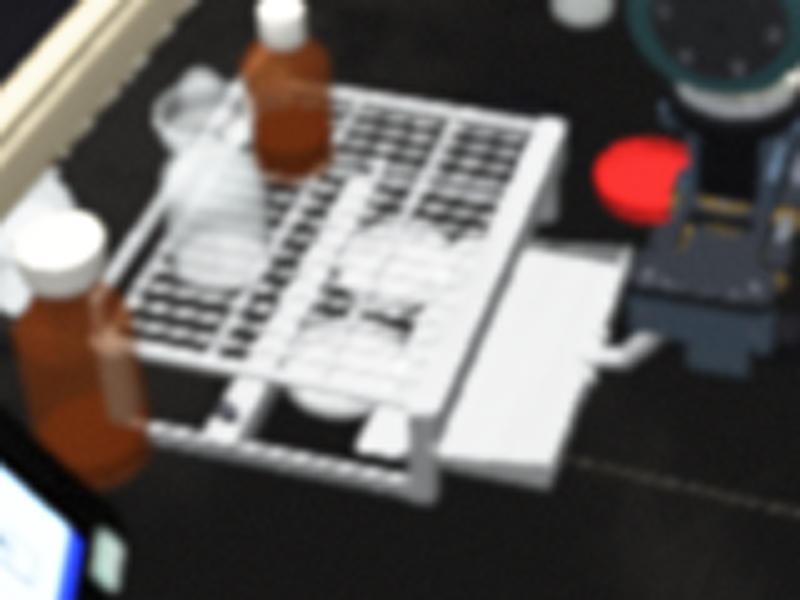

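The view shows the scoop's corner by the leg at (390,440). The dishes at (395,255) and (340,360) are just ahead of the lip and still short of the stop bar, which runs from (360,190) to (245,400).

```bash
python3 -m pendant '[{"dp":[-0.2,0,-0.01],"turn":[0,0,0]},{"dp":[-0.2,0,-0.01],"turn":[0,0,0]}]'|grep -E 'tcp|t_force'
python3 -m pendant '[{"dp":[-0.15,0,0],"turn":[0,0.3,0]},{"dp":[-0.15,0,0],"turn":[0,0,0]}]'|grep -E 'tcp|t_force'
python3 go.py 0.474 0.045 0.0557 2.35
```

```text
tcp_pos: [0.5054, 0.0458, 0.0371]
contact_force: [-3.7, 0.1, 2.8]
tcp_pos: [0.5088, 0.0459, 0.0371]
contact_force: [-3.6, -0.2, 4.1]
t 15.07 dp cm [3.48 0.05 0.15] after-turn dp [3.48 0.05 0.02] turn deg [-0.   -2.11 -0.01] F [-3.6 -0.2  4.1] M [ 0.02 -0.23 -0.  ]
```

```bash
python3 -m pendant '[{"dp":[-0.15,0,-0.01],"turn":[0,0,0]},{"dp":[-0.15,0,0],"turn":[0,0,0]}]'|grep -E 'tcp|t_force'
python3 go.py 0.474 0.045 0.0557 2.35; python3 st.py
```

```text
tcp_pos: [0.5117, 0.046, 0.037]
contact_force: [-3.5, -0.0, 4.2]
t 15.32 dp cm [3.77 0.05 0.15] after-turn dp [3.78 0.05 0.01] turn deg [-0.   -2.1  -0.01] F [-3.5 -0.   4.2] M [ 0.01 -0.2   0.  ]
side dish_a 0.7 [ 0.0731 -0.0404]
side dish_a 0.58 [0.0764 0.0469]
side scoop_lip 0.59 [0.0723 0.0061]
side scoop 0.86 [-0.0462  0.0096]
side scoop 0.47 [0.0069 0.0019]
scene dish_a 0.58 [ 0.0799 -0.0587]
scene scoop_lip 0.74 [ 0.0634 -0.0045]
scene scoop 0.71 [-0.0003 -0.0161]
scene scoop 0.65 [-0.0337  0.0217]
```

```bash
python3 -m pendant '[{"dp":[-0.2,0,-0.01],"turn":[0,0,0]},{"dp":[-0.2,0,0],"turn":[0,0,0]}]'|grep -E 'tcp|t_force'
python3 -m pendant '[{"dp":[-0.2,0,-0.01],"turn":[0,0,0]}]'|grep -E 'tcp|t_force'
python3 go.py 0.474 0.045 0.0557 2.35; python3 st.py
```

```text
tcp_pos: [0.5156, 0.0462, 0.037]
contact_force: [-4.2, -0.6, 3.4]
tcp_pos: [0.5177, 0.0463, 0.037]
contact_force: [-4.4, 0.2, 3.7]
t 16.1 dp cm [4.37 0.05 0.17] after-turn dp [4.37 0.05 0.01] turn deg [-0.   -2.12 -0.01] F [-4.4  0.2  3.7] M [-0.01  0.01  0.01]
side dish_a 0.58 [0.0897 0.0467]
side dish_a 0.52 [ 0.0733 -0.035 ]
side scoop_lip 0.62 [0.0738 0.0139]
side scoop 0.82 [-0.0425  0.0084]
scene dish_a 0.61 [ 0.0845 -0.0397]
scene scoop_lip 0.43 [0.2764 0.0592]
scene scoop 0.97 [-0.029   0.0257]
scene scoop 0.73 [ 0.0645 -0.0233]
```

```bash
python3 -m pendant '[{"dp":[-0.15,0,0],"turn":[0,0.3,0]},{"dp":[-0.15,0,0],"turn":[0,0,0]}]'|grep -E 'tcp|t_force'
python3 -m pendant '[{"dp":[-0.15,0,-0.01],"turn":[0,0,0]},{"dp":[-0.15,0,0],"turn":[0,0,0]}]'|grep -E 'tcp|t_force'
python3 go.py 0.474 0.045 0.0557 2.35;python3 - <<'E'
from h import *
y=np.radians(2.35)
im=cam("side");P=cloud(im);d=P-[.634,.047,0]
X=d[...,0]*np.cos(y)+d[...,1]*np.sin(y);Y=-d[...,0]*np.sin(y)+d[...,1]*np.cos(y);Z=P[...,2]
for c in(.045,-.04):
    m=(abs(Y-c)<.012)&(X>.0)&(X<.14)&(Z<.04)&(Z>-.01)
    for b in np.arange(.005,.14,.01):
        k=m&(abs(X-b)<.005)
        if k.sum(): print(c,round(b,3),k.sum(),np.round(np.percentile(Z[k],[10,50,90]),4))
E
```

```text
tcp_pos: [0.5205, 0.0464, 0.0368]
contact_force: [-3.7, -0.7, 4.8]
tcp_pos: [0.5236, 0.0465, 0.0368]
contact_force: [-3.1, 0.7, 4.4]
t 17.0 dp cm [4.96 0.05 0.2 ] after-turn dp [ 4.96  0.05 -0.01] turn deg [-0.   -2.42 -0.01] F [-3.1  0.7  4.4] M [ 0.07 -0.   -0.04]
0.045 0.005 19 [0.0011 0.0029 0.0042]
0.045 0.015 10 [0.001  0.0027 0.0034]
0.045 0.045 10 [0.0018 0.0024 0.0044]
0.045 0.055 19 [0.0007 0.0172 0.0195]
0.045 0.065 12 [0.0157 0.0171 0.0193]
0.045 0.075 13 [0.0174 0.0181 0.0203]
0.045 0.085 12 [0.0153 0.0163 0.0175]
0.045 0.095 6 [0.0134 0.0167 0.0182]
0.045 0.105 8 [0.015  0.0156 0.0169]
0.045 0.115 13 [0.0139 0.0156 0.0175]
0.045 0.125 14 [0.0145 0.0211 0.0225]
0.045 0.135 15 [0.0184 0.0206 0.0214]
-0.04 0.005 19 [0.0015 0.0026 0.0051]
-0.04 0.015 8 [0.0007 0.0019 0.0042]
-0.04 0.045 5 [0.0011 0.0025 0.0038]
-0.04 0.055 24 [0.0015 0.0123 0.0198]
-0.04 0.065 10 [0.0165 0.0176 0.0205]
-0.04 0.075 9 [0.0158 0.0174 0.0188]
-0.04 0.085 7 [0.0153 0.0174 0.0188]
-0.04 0.095 4 [0.0139 0.0156 0.0168]
-0.04 0.105 9 [0.0146 0.0171 0.0184]
-0.04 0.115 9 [0.0108 0.0156 0.0171]
-0.04 0.125 19 [0.0032 0.0201 0.022 ]
-0.04 0.135 13 [0.0197 0.0217 0.0241]
```

Depth shows both dishes against the stop (front face at about x = 0.124 in the rack frame), with their front halves already raised on the scoop. I keep pushing.

```bash
python3 -m pendant '[{"dp":[-0.2,0,0],"turn":[0,0,0]},{"dp":[-0.25,0,-0.01],"turn":[0,0,0]},{"dp":[-0.25,0,-0.01],"turn":[0,0,0]}]'|grep -E 'tcp|t_force'
python3 -m pendant '[{"dp":[-0.25,0,-0.01],"turn":[0,0,0]},{"dp":[-0.25,0,-0.01],"turn":[0,0,0]}]'|grep -E 'tcp|t_force'
python3 -m pendant '[{"dp":[-0.25,0,-0.01],"turn":[0,0,0]},{"dp":[-0.25,0,-0.01],"turn":[0,0,0]}]'|grep -E 'tcp|t_force'
python3 go.py 0.474 0.045 0.0557 2.35
```

```text
tcp_pos: [0.5306, 0.0468, 0.0368]
contact_force: [-4.7, -0.5, 5.7]
tcp_pos: [0.5356, 0.047, 0.0368]
contact_force: [-5.0, 0.3, 6.4]
tcp_pos: [0.5406, 0.0472, 0.0368]
contact_force: [-5.8, 0.2, 6.8]
t 17.93 dp cm [6.65 0.05 0.28] after-turn dp [ 6.66  0.05 -0.01] turn deg [-0.   -2.43 -0.01] F [-5.8  0.2  6.8] M [0.02 0.2  0.03]
```

```bash
python3 -m pendant '[{"dp":[-0.25,0,-0.01],"turn":[0,0,0]},{"dp":[-0.25,0,-0.01],"turn":[0,0,0]}]'|grep -E 'tcp|t_force'
python3 -m pendant '[{"dp":[-0.25,0,-0.01],"turn":[0,0,0]},{"dp":[-0.2,0,-0.01],"turn":[0,0,0]}]'|grep -E 'tcp|t_force'
cat > zp.py <<'E'
from h import *
y=np.radians(2.35)
im=cam("side");P=cloud(im);d=P-[.634,.047,0]
X=d[...,0]*np.cos(y)+d[...,1]*np.sin(y);Y=-d[...,0]*np.sin(y)+d[...,1]*np.cos(y);Z=P[...,2]
for c in(.045,-.04):
    m=(abs(Y-c)<.012)&(X>.0)&(X<.14)&(Z<.04)&(Z>-.01)
    print(c,[(round(b*1000),round(float(np.median(Z[m&(abs(X-b)<.005)]))*1000,1)) for b in np.arange(.005,.14,.01) if (m&(abs(X-b)<.005)).any()])
E
python3 zp.py;python3 go.py 0.474 0.045 0.0557 2.35
```

```text
tcp_pos: [0.5456, 0.0474, 0.0368]
contact_force: [-5.7, -0.0, 6.9]
tcp_pos: [0.55, 0.0476, 0.0368]
contact_force: [-5.9, -0.0, 7.7]
0.045 [(5, 3.1), (15, 3.2), (45, 3.0), (55, 18.9), (65, 19.9), (75, 19.1), (85, 18.5), (95, 17.6), (105, 16.6), (115, 16.2), (125, 20.0), (135, 20.4)]
-0.04 [(5, 2.8), (15, 1.5), (45, 2.8), (55, 17.2), (65, 20.2), (75, 19.8), (85, 18.4), (95, 17.9), (105, 17.0), (115, 16.6), (125, 19.6), (135, 21.1)]
t 18.48 dp cm [7.63 0.05 0.32] after-turn dp [ 7.63  0.05 -0.  ] turn deg [-0.   -2.42 -0.01] F [-4.7 -0.9  4.3] M [-0.01  0.02 -0.  ]
```

```bash
python3 -m pendant '[{"dp":[-0.2,0,-0.01],"turn":[0,0,0]},{"dp":[-0.2,0,-0.01],"turn":[0,0,0]}]'|grep -E 'tcp|t_force'
python3 -m pendant '[{"dp":[-0.2,0,-0.01],"turn":[0,0,0]}]'|grep -E 'tcp|t_force'
python3 zp.py;python3 go.py 0.474 0.045 0.0557 2.35
```

```text
tcp_pos: [0.5539, 0.0478, 0.0368]
contact_force: [-6.1, -0.2, 6.6]
tcp_pos: [0.5559, 0.0478, 0.0368]
contact_force: [-5.9, -0.3, 6.9]
0.045 [(5, 7.4), (15, 2.1), (45, 2.9), (55, 19.8), (65, 20.7), (75, 20.6), (85, 19.0), (95, 17.2), (105, 16.8), (115, 16.2), (125, 18.9), (135, 20.1)]
-0.04 [(5, 5.0), (15, 2.3), (45, 3.1), (55, 17.9), (65, 21.2), (75, 19.6), (85, 19.6), (95, 18.2), (105, 17.1), (115, 15.0), (125, 19.1), (135, 20.7)]
t 18.9 dp cm [8.23 0.05 0.34] after-turn dp [ 8.23  0.05 -0.  ] turn deg [ 0.   -2.41 -0.02] F [-2.6 -0.2  3.3] M [ 0.03 -0.19  0.02]
```

```bash
python3 -m pendant '[{"dp":[-0.15,0,0],"turn":[0,0,0]},{"dp":[-0.15,0,-0.01],"turn":[0,0,0]}]'|grep -E 'tcp|t_force'
python3 -m pendant '[{"dp":[-0.15,0,-0.01],"turn":[0,0,0]}]'|grep -E 'tcp|t_force'
python3 zp.py;python3 go.py 0.474 0.045 0.0557 2.35
```

```text
tcp_pos: [0.559, 0.048, 0.0368]
contact_force: [-5.5, 0.2, 6.4]
tcp_pos: [0.5605, 0.048, 0.0368]
contact_force: [-4.9, -0.0, 5.4]
0.045 [(5, 3.5), (15, 2.1), (45, 2.7), (55, 16.3), (65, 18.4), (75, 17.9), (85, 18.4), (95, 18.8), (105, 18.1), (115, 17.6), (125, 19.7), (135, 20.6)]
-0.04 [(5, 6.5), (15, 2.0), (45, 2.1), (55, 12.8), (65, 17.8), (75, 18.8), (85, 18.9), (95, 17.9), (105, 18.6), (115, 19.5), (125, 20.3), (135, 20.6)]
t 19.32 dp cm [8.67 0.05 0.36] after-turn dp [ 8.68  0.05 -0.  ] turn deg [-0.   -2.41 -0.01] F [-3.4  0.5  3.6] M [ 0.06 -0.1  -0.06]
```

The dishes now lie level on the pan. I back off slightly, tilt the nose up a touch and lift.

```bash
python3 -m pendant '[{"dp":[0.1,0,0],"turn":[0,0,0]},{"dp":[0.2,0,-0.1],"turn":[0,-0.8,0]},{"dp":[0.2,0,-0.2],"turn":[0,-1,0]},{"dp":[0.1,0,-0.2],"turn":[0,-1,0]},{"dp":[0.2,0,-0.2],"turn":[0,-1,0]}]'|grep -E 'tcp|t_force'
python3 -m pendant '[{"dp":[0.2,0,-0.2],"turn":[0,-1,0]},{"dp":[0.1,0,-0.1],"turn":[0,-1,0]},{"dp":[0,0,0],"turn":[0,0,0]}]'|grep -E 'tcp|t_force'
python3 zp.py;python3 go.py 0.474 0.045 0.0657 2.35
```

```text
tcp_pos: [0.5525, 0.0477, 0.0441]
contact_force: [0.6, 0.4, -4.9]
tcp_pos: [0.5494, 0.0476, 0.047]
contact_force: [0.1, 0.5, -3.7]
0.045 [(5, 20.8), (35, 22.7), (45, 28.0), (55, 39.4), (65, 38.3), (75, 39.8), (125, 19.6), (135, 20.5)]
-0.04 [(5, 20.3), (35, 23.9), (45, 26.0), (55, 27.2), (65, 39.0), (105, 28.3), (125, 19.3), (135, 21.2)]
t 20.38 dp cm [ 7.56  0.05 -0.44] after-turn dp [7.57 0.05 0.01] turn deg [ 0.    3.4  -0.01] F [ 0.5  0.4 -4.6] M [ 0.07  0.56 -0.  ]
```

```bash
python3 -m pendant '[{"dp":[0.1,0,0.3],"turn":[0,0,0]},{"dp":[0.5,0,0.3],"turn":[0,0,0]},{"dp":[0.8,0,-0.05],"turn":[0,0,0]},{"dp":[0.8,0,-0.05],"turn":[0,0,0]},{"dp":[0.8,0,-0.05],"turn":[0,0,0]}]'|grep -E 'tcp|t_force'
python3 -m pendant '[{"dp":[0.8,0,-0.05],"turn":[0,0,0]},{"dp":[0.8,0,-0.05],"turn":[0,0,0]},{"dp":[0.8,0,-0.05],"turn":[0,0,0]},{"dp":[0.5,0,-0.03],"turn":[0,0,0]},{"dp":[0.3,0,-0.02],"turn":[0,0,0]}]'|grep -E 'tcp|t_force'
python3 st.py;python3 go.py 0.474 0.045 0.0657 2.35
```

```text
tcp_pos: [0.5194, 0.0464, 0.0407]
contact_force: [-0.3, -0.1, -4.5]
tcp_pos: [0.4878, 0.0451, 0.0408]
contact_force: [0.7, -0.1, -5.6]
side dish_a 0.69 [0.0259 0.0196]
side dish_a 0.62 [ 0.0145 -0.0747]
side scoop_lip 0.77 [ 0.0534 -0.0159]
side scoop_lip 0.43 [ 0.2007 -0.0282]
side scoop 0.84 [-0.0631 -0.0046]
scene dish_a 0.7 [ 0.043  -0.0144]
scene dish_a 0.62 [0.0396 0.0831]
scene scoop_lip 0.58 [0.0748 0.0235]
scene scoop 0.81 [-0.0374  0.041 ]
t 22.02 dp cm [ 1.38  0.05 -0.7 ] after-turn dp [ 1.42  0.05 -0.62] turn deg [-0.    3.41 -0.01] F [ 0.8  0.3 -4.7] M [ 0.04  0.63 -0.  ]
```

```bash
python3 -m pendant '[{"dp":[0.5,0,-0.03],"turn":[0,0,0]},{"dp":[0.9,0,-0.05],"turn":[0,0,0]},{"dp":[0.9,0,-0.05],"turn":[0,0,0]},{"dp":[0.9,0,-0.05],"turn":[0,0,0]},{"dp":[0.9,0,-0.05],"turn":[0,0,0]}]'|grep -E 'tcp|t_force'
python3 -m pendant '[{"dp":[0.8,0,-0.05],"turn":[0,0,0]},{"dp":[0.5,0,-0.03],"turn":[0,0,0]},{"dp":[0.3,0,-0.02],"turn":[0,0,0]},{"dp":[0.0,0,0],"turn":[0,0,0]}]'|grep -E 'tcp|t_force'
python3 - <<'E'
from h import *
im=cam("side");save(im,"s4.png",(170,150,420,340),3.1)
E
python3 zp.py;python3 go.py 0.474 0.045 0.0657 2.35
```

```text
tcp_pos: [0.4463, 0.0434, 0.0406]
contact_force: [1.0, -0.7, -4.1]
tcp_pos: [0.431, 0.0428, 0.0407]
contact_force: [-0.6, 0.1, -4.7]
0.045 [(5, -0.8), (15, -0.9), (45, -0.1), (55, 0.4), (65, 0.4), (75, -0.2), (85, -0.0), (95, 0.1), (105, -0.6), (115, -0.2), (125, 17.0), (135, 20.8)]
-0.04 [(5, 0.4), (15, -1.1), (45, 1.1), (55, 0.6), (65, -1.2), (75, -1.7), (85, -0.9), (95, -1.2), (105, 1.6), (115, -0.8), (125, 17.8), (135, 19.3)]
t 23.25 dp cm [-4.31  0.05 -0.36] after-turn dp [-4.28  0.05 -0.62] turn deg [ 0.    3.41 -0.02] F [ 0.2  0.1 -4.2] M [0.03 0.63 0.02]
```

View pics/s4.png

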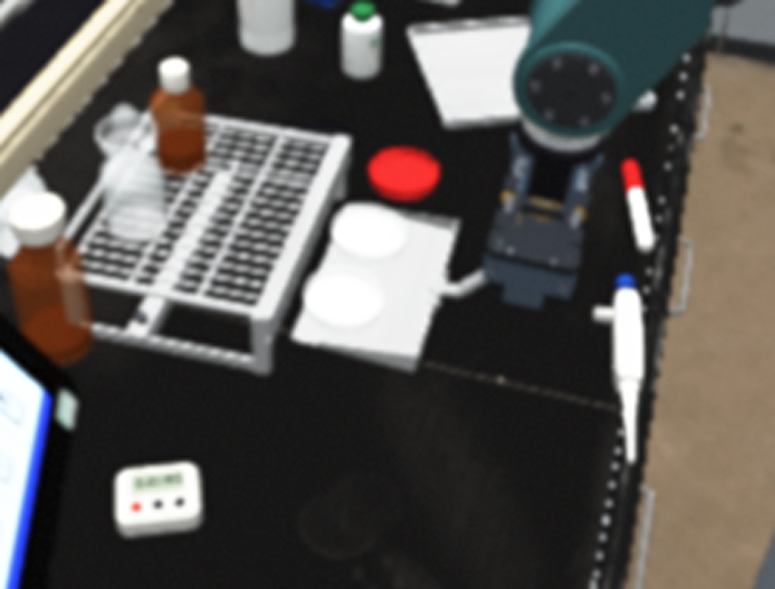

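The view shows both dishes on the scoop in front of the rack, at (370,230) and (343,300), with the bottles still upright. I lift, level the tool and turn towards the tray.

```bash
python3 -m pendant '[{"dp":[0,0,-0.7],"turn":[0,0,0]},{"dp":[0,0,-1.4],"turn":[0,0,0]},{"dp":[0,0,-2],"turn":[0,0,0]},{"dp":[0,0,-2],"turn":[0,0,0]},{"dp":[0,0,-2],"turn":[0,0,0]}]'|grep -E 'tcp|t_force'
python3 -m pendant '[{"dp":[-0.5,0,-2],"turn":[0,1,0]},{"dp":[0,0,-1.2],"turn":[0,1,0]},{"dp":[0,0,-0.5],"turn":[0,1,0]},{"dp":[0,0,0],"turn":[0,0.4,0]},{"dp":[0,0,0],"turn":[0,0,3]}]'|grep -E 'tcp|t_force'
python3 go.py 0.431 -0.241 0.165 -62.2
python3 - <<'E'
from h import *
from go import pose
o,p,r=pose();g=p+r.apply([0,0,env.pinch_z])
im=cam("side");P=cloud(im);l=r.inv().apply((P-g).reshape(-1,3))*[-1,1,-1]
ok=(im["depth"].ravel()>0)
m=ok&(l[:,0]>.085)&(l[:,0]<.2)&(abs(l[:,1])<.1)&(abs(l[:,2]+.045)<.03)
q=l[m];k=q[:,2]<-.045+0*q[:,0]
np.set_printoptions(precision=4,suppress=True)
for b in np.arange(.09,.2,.01):
    s=q[abs(q[:,0]-b)<.005]
    if len(s): print(round(b,3),len(s),np.percentile(s[:,2],[10,50,90]), s[s[:,2]>np.percentile(s[:,2],10)+.01][:,1].min(initial=9),s[s[:,2]>np.percentile(s[:,2],10)+.01][:,1].max(initial=-9))
E
```

```text
tcp_pos: [0.4262, 0.0426, 0.1231]
contact_force: [0.6, 0.2, -4.6]
tcp_pos: [0.429, 0.0427, 0.1584]
contact_force: [-0.0, 0.4, -4.7]
t 24.5 dp cm [ -0.56 -28.36   1.22] after-turn dp [-25.19 -13.05   1.22] turn deg [-3.000e-02 -4.000e-02  6.148e+01] F [-0.   0.4 -4.7] M [0.01 0.56 0.01]
0.09 162 [-0.0514 -0.0495 -0.0415] -0.09809355851012723 0.09800479962448985
0.1 174 [-0.0514 -0.0497 -0.0462] -0.09562044684114543 0.0984659321358368
0.11 172 [-0.0511 -0.0489 -0.046 ] -0.09652837210212398 0.09945701440191841
0.12 172 [-0.0504 -0.0487 -0.045 ] -0.09555146144556365 0.09828707475447926
0.13 204 [-0.0501 -0.0452 -0.0325] -0.07228754900045763 0.09980348083175643
0.14 182 [-0.0484 -0.0345 -0.0315] -0.08293040244449008 0.07788409353901861
0.15 172 [-0.048  -0.0334 -0.0312] -0.08585672750188114 0.0825899517659307
0.16 169 [-0.0467 -0.033  -0.0307] -0.08716745712846335 0.08332614859079496
0.17 162 [-0.0471 -0.0326 -0.0303] -0.09034482525605608 0.08314084578267655
0.18 152 [-0.0482 -0.0327 -0.0302] -0.08841800514222192 0.07859006288331176
0.19 132 [-0.0491 -0.033  -0.03  ] -0.07895579201983738 0.07222296519407444
0.2 8 [-0.0331 -0.0322 -0.03  ] 9.0 -9.0
```

```bash
python3 -m pendant '[{"dp":[0,0,0],"turn":[0,0,5]},{"dp":[0,0,0],"turn":[0,0,8]},{"dp":[0,0,0],"turn":[0,0,10]},{"dp":[0,0,0],"turn":[0,0,10]},{"dp":[0,0,0],"turn":[0,0,10]}]'|grep -E 'tcp|t_force'
python3 -m pendant '[{"dp":[0,0,0],"turn":[0,0,9]},{"dp":[0,0,0],"turn":[0,0,6]},{"dp":[0,0,0],"turn":[0,0,3.5]},{"dp":[-0.8,-0.4,0],"turn":[0,0,0]},{"dp":[-1.6,-0.8,0],"turn":[0,0,0]}]'|grep -E 'tcp|t_force'
python3 go.py 0.431 -0.241 0.165 -62.2
python3 -m pendant '[{"dp":[-2.5,-1.3,0],"turn":[0,0,0]},{"dp":[-3.2,-1.7,0],"turn":[0,0,0]},{"dp":[-3.2,-1.7,0],"turn":[0,0,0]},{"dp":[-3.2,-1.7,0],"turn":[0,0,0]},{"dp":[-3.2,-1.7,0],"turn":[0,0,0]}]'|grep -E 'tcp|t_force'
python3 -m pendant '[{"dp":[-2.2,-1.1,0],"turn":[0,0,0]},{"dp":[-1.2,-0.6,0],"turn":[0,0,0]},{"dp":[-0.6,-0.3,0],"turn":[0,0,0]},{"dp":[0,0,0],"turn":[0,0,0]}]'|grep -E 'tcp|t_force'
python3 go.py 0.431 -0.241 0.165 -62.2
python3 - <<'E'
from h import *
from go import pose
np.set_printoptions(precision=4,suppress=True)
o,p,r=pose();g=p+r.apply([0,0,env.pinch_z]);print("grip",g)
for n in("scene","side"):
    im=cam(n);P=cloud(im)
    for q in imaging.spot_point(n,"tray")[:2]: print(n,q["p"],onz(im,q["position"],.002))
    for q in imaging.spot_point(n,"dish_a")[:4]:
        w=onz(im,q["position"],g[2]-.05); print(" dish",q["p"],r.inv().apply(w-g)*[-1,1,-1]+[-.082,0,0])
    for q in imaging.spot_point(n,"scoop_lip")[:1]:
        w=onz(im,q["position"],g[2]-.05); print(" lip",q["p"],r.inv().apply(w-g)*[-1,1,-1]+[-.082,0,0])
E
```

```text
tcp_pos: [0.429, 0.0427, 0.1583]
contact_force: [0.3, 0.2, -4.9]
tcp_pos: [0.4298, 0.0155, 0.1585]
contact_force: [0.4, 0.9, -4.0]
t 25.8 dp cm [-22.7  -11.94   1.23] after-turn dp [-22.74 -11.85   1.23] turn deg [-0.01 -0.01  0.22] F [ 0.4  0.9 -4. ] M [0.46 0.2  0.03]
tcp_pos: [0.4293, -0.1589, 0.1586]
contact_force: [-0.1, -0.4, -3.8]
tcp_pos: [0.4306, -0.2018, 0.1586]
contact_force: [-0.5, -0.7, -4.0]
t 26.93 dp cm [-3.49 -1.8   1.24] after-turn dp [-3.49 -1.79  1.24] turn deg [-0.01 -0.02  0.06] F [-0.5 -0.7 -4. ] M [ 0.44  0.2  -0.02]
grip [ 0.4306 -0.2018  0.1774]
scene 0.78 [ 0.5047 -0.3826  0.002 ]
scene 0.54 [0.9118 0.2444 0.002 ]
 dish 0.98 [ 0.0804  0.0529 -0.0499]
 dish 0.94 [ 0.0779 -0.057  -0.0499]
 dish 0.6 [ 0.0146 -0.0359 -0.05  ]
 dish 0.33 [ 0.1162 -0.0107 -0.0499]
side 0.73 [ 0.5132 -0.3742  0.002 ]
 dish 0.8 [-0.2167  0.2149 -0.05  ]
 dish 0.66 [ 0.0624  0.0412 -0.0499]
 dish 0.55 [ 0.0755 -0.0483 -0.0499]
 dish 0.54 [-0.1697  0.2911 -0.05  ]
 lip 0.87 [ 0.1067  0.0098 -0.0499]
```

```bash
python3 -m pendant '[{"dp":[-0.8,-0.4,0],"turn":[0,2,0]},{"dp":[-0.8,-0.4,0],"turn":[0,2,0]},{"dp":[-0.8,-0.4,0],"turn":[0,2,0]},{"dp":[-0.8,-0.4,0],"turn":[0,2,0]},{"dp":[-0.4,-0.2,0],"turn":[0,2.4,0]}]'|grep -E 'tcp|t_force'
python3 -m pendant '[{"dp":[0,0,0],"turn":[0,0,0]}]'|grep -E 'tcp|t_force'
python3 go.py 0.435 -0.2456 0.114 -62.2 -10.4
python3 go.py 0.435 -0.2456 0.0838 -62.2 -10.4
```

```text
tcp_pos: [0.4316, -0.2427, 0.1565]
contact_force: [-0.9, -0.7, -4.7]
tcp_pos: [0.4317, -0.2429, 0.1563]
contact_force: [-0.3, -0.5, -4.8]
t 28.07 dp cm [-1.15  0.16  5.96] after-turn dp [-1.15  0.16  5.97] turn deg [-0.01 -0.03 -0.01] F [-0.3 -0.5 -4.8] M [ 0.09  0.11 -0.01]
t 28.07 dp cm [-1.7   0.16  8.93] after-turn dp [-1.69  0.16  8.94] turn deg [-0.01 -0.03 -0.01] F [-0.3 -0.5 -4.8] M [ 0.09  0.11 -0.01]
```

```bash
python3 -m pendant '[{"dp":[-0.2,0.1,1],"turn":[0,0,0]},{"dp":[-0.4,0.1,2],"turn":[0,0,0]},{"dp":[-0.4,0,2],"turn":[0,0,0]},{"dp":[-0.2,0,1],"turn":[0,0,0]},{"dp":[0,0,0],"turn":[0,0,0]}]'|grep -E 'tcp|t_force'
python3 go.py 0.435 -0.2456 0.0838 -62.2 -10.4
python3 - <<'E'
from h import *
im=cam("scene");save(im,"s5.png",(230,190,430,340),4)
E
```

```text
tcp_pos: [0.4334, -0.2416, 0.0948]
contact_force: [0.9, -0.1, -4.2]
t 28.7 dp cm [-0.62 -0.04  2.88] after-turn dp [-0.62 -0.05  2.88] turn deg [-0.05 -0.06  0.04] F [ 0.9 -0.1 -4.2] M [ 0.21  0.12 -0.02]
```

View pics/s5.png

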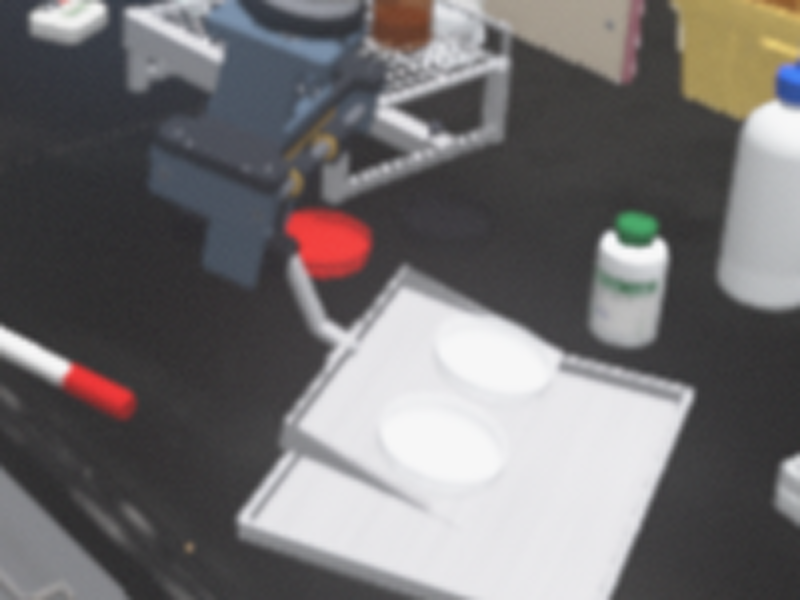

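The picture shows both dishes on the scoop at (495,355) and (440,440), above the tray. The lip runs from (560,352) to (455,525).

Run:
```python
from h import *
im=cam("scene");a=np.radians(-62.2)
def tr(w): d=w[:2]-[.508,-.384]; return np.round([d[0]*np.cos(a)+d[1]*np.sin(a),-d[0]*np.sin(a)+d[1]*np.cos(a)],4)
for px,z in(((455,525),.03),((560,352),.03),((693,392),.0135),((240,525),.0135),((405,265),.06),((288,430),.06)): print(px,tr(onz(im,(230+px[0]/4,190+px[1]/4),z)))
```

```text
(455, 525) [ 0.0194 -0.099 ]
(560, 352) [0.0245 0.096 ]
(693, 392) [0.1067 0.1164]
(240, 525) [-0.0928 -0.1342]
(405, 265) [-0.085   0.1029]
(288, 430) [-0.0804 -0.1006]
```

```bash
python3 -m pendant '[{"dp":[-0.4,-0.3,0.6],"turn":[0,0,0]},{"dp":[-0.4,-0.3,0.8],"turn":[0,0,0]},{"dp":[-0.2,0,0.7],"turn":[0,0,0]},{"dp":[0,0,0.3],"turn":[0,0,0]},{"dp":[0,0,0],"turn":[0,0,0]}]'|grep -E 'tcp|t_force'
python3 go.py 0.435 -0.2456 0.0838 -62.2 -10.4
python3 -m pendant '[{"dp":[0,0,0.2],"turn":[0,0,0]},{"dp":[0,0,0],"turn":[0,0,0]}]'|grep -E 'tcp|t_force'
python3 -m pendant '[{"dp":[0,0,0.15],"turn":[0,0,0]},{"dp":[0,0,0],"turn":[0,0,0]}]'|grep -E 'tcp|t_force'
python3 go.py 0.435 -0.2456 0.0838 -62.2 -10.4
```

```text
tcp_pos: [0.4309, -0.2495, 0.0697]
contact_force: [0.3, -0.2, -4.6]
t 29.43 dp cm [0.41 0.54 0.52] after-turn dp [0.41 0.54 0.52] turn deg [-0.02 -0.03  0.03] F [ 0.3 -0.2 -4.6] M [0.17 0.11 0.01]
tcp_pos: [0.4309, -0.2493, 0.068]
contact_force: [0.2, -0.3, -4.5]
tcp_pos: [0.4308, -0.2492, 0.0665]
contact_force: [0.3, -0.6, -3.7]
t 29.93 dp cm [0.43 0.54 0.2 ] after-turn dp [0.43 0.54 0.2 ] turn deg [-0.01  0.01  0.04] F [ 0.3 -0.6 -3.7] M [0.1  0.1  0.06]
```

```bash
python3 -m pendant '[{"dp":[0,0,0.15],"turn":[0,0,0]},{"dp":[0,0,0],"turn":[0,0,0]}]'|grep -E 'tcp|t_force'
python3 -m pendant '[{"dp":[0,0,0.1],"turn":[0,0,0]},{"dp":[0,0,0],"turn":[0,0,0]}]'|grep -E 'tcp|t_force'
python3 go.py 0.435 -0.2456 0.0838 -62.2 -10.4
```

```text
tcp_pos: [0.4309, -0.2491, 0.0652]
contact_force: [-1.9, 1.8, 2.2]
tcp_pos: [0.4308, -0.2488, 0.0642]
contact_force: [-1.3, 2.0, 3.9]
t 30.43 dp cm [ 0.44  0.53 -0.03] after-turn dp [ 0.44  0.53 -0.03] turn deg [0.01 0.03 0.04] F [-1.3  2.   3.9] M [-0.34 -0.14 -0.04]
```

```bash
cat > dz.py <<'E'
from h import *
a=np.radians(-62.2)
for n in("scene","side"):
    im=cam(n);P=cloud(im)
    for q in imaging.silhouettes(n,"dish_a")[:5]:
        m=q["mask"]&(im["depth"]>0); w=np.median(P[m],axis=0); d=w[:2]-[.508,-.39]
        e=np.round([d[0]*np.cos(a)+d[1]*np.sin(a),-d[0]*np.sin(a)+d[1]*np.cos(a)],4)
        if abs(e[0])<.2 and abs(e[1])<.15:
            s=P[cv2.erode(m.astype(np.uint8),np.ones((3,3)))>0]; c=np.linalg.lstsq(np.c_[s[:,:2]-w[:2],np.ones(len(s))],s[:,2],rcond=None)[0] if len(s)>20 else 0
            print(n,"tray xy",e,"z",round(float(w[2]),4),"slope",np.round(c,3),m.sum())
E
python3 dz.py
python3 -m pendant '[{"dp":[-0.24,0,-1.4],"turn":[0,4,0]},{"dp":[-0.24,0,-1.37],"turn":[0,4,0]},{"dp":[-0.24,0,-1.37],"turn":[0,4,0]},{"dp":[-0.24,0,-1.37],"turn":[0,4,0]},{"dp":[0,0,0],"turn":[0,0,0]}]'|grep -E 'tcp|t_force'
python3 dz.py;python3 go.py 0.435 -0.2456 0.0838 -62.2 -10.4
```

```text
scene tray xy [-0.0027 -0.0613] z 0.0237 slope [-0.034  0.146  0.024] 684
scene tray xy [-0.0039  0.034 ] z 0.0236 slope [-0.026  0.152  0.024] 545
side tray xy [-0.0192  0.0477] z 0.0242 slope [-0.057  0.061  0.025] 191
side tray xy [-0.0176 -0.0572] z 0.0252 slope 0 37
tcp_pos: [0.4424, -0.2714, 0.1137]
contact_force: [0.4, 0.2, -3.8]
scene tray xy [ 0.0098 -0.0634] z 0.0283 slope [-0.139  0.401  0.029] 701
scene tray xy [0.011  0.0335] z 0.0286 slope [-0.132  0.397  0.029] 568
side tray xy [-0.0093  0.0496] z 0.0354 slope [-0.2    0.325  0.037] 73
side tray xy [-0.0018 -0.0197] z 0.0275 slope 0 25
t 31.45 dp cm [0.35 0.56 5.55] after-turn dp [1.87 0.56 5.24] turn deg [ -0.04 -15.99   0.04] F [-0.1 -0.4 -2.4] M [-0.21 -0.12 -0.03]
```

```bash
python3 -m pendant '[{"dp":[-0.24,0,-1.3],"turn":[0,4,0]},{"dp":[-0.24,0,-1.37],"turn":[0,4,0]},{"dp":[0,0,0],"turn":[0,0,0]},{"dp":[0,0,0],"turn":[0,0,0]},{"dp":[0,0,0],"turn":[0,0,0]}]'|grep -E 'tcp|t_force'
python3 dz.py;python3 go.py 0.435 -0.2456 0.0838 -62.2 -34.4
```

```text
tcp_pos: [0.4496, -0.2848, 0.135]
contact_force: [0.2, -0.1, -3.4]
scene tray xy [ 0.013  -0.0623] z 0.0312 slope [-0.199  0.497  0.032] 688
t 32.27 dp cm [0.56 0.54 8.5 ] after-turn dp [0.56 0.53 8.5 ] turn deg [-0.03  0.01  0.04] F [-0.2  1.  -2.6] M [-0.38 -0.13 -0.04]
```

```bash
python3 -m pendant '[{"dp":[0.3,0,0.2],"turn":[0,0,0]},{"dp":[0.5,0,0.34],"turn":[0,0,0]},{"dp":[0.5,0,0.34],"turn":[0,0,0]},{"dp":[0.5,0,0.34],"turn":[0,0,0]},{"dp":[0,0,0],"turn":[0,0,0]}]'|grep -E 'tcp|t_force'
python3 dz.py;python3 go.py 0.435 -0.2456 0.0838 -62.2 -34.4
```

```text
tcp_pos: [0.4396, -0.2658, 0.1354]
contact_force: [-0.3, 1.0, -3.3]
scene tray xy [ 0.011  -0.0631] z 0.0264 slope [-0.112  0.336  0.027] 684
scene tray xy [0.0108 0.0335] z 0.0263 slope [-0.103  0.338  0.027] 564
side tray xy [0.0014 0.0539] z 0.0301 slope 0 49
side tray xy [ 0.005  -0.0548] z 0.0289 slope [-0.192  0.303  0.03 ] 81
t 33.1 dp cm [-1.2   0.54  7.3 ] after-turn dp [-1.2   0.53  7.3 ] turn deg [-0.02  0.    0.03] F [-0.2  0.6 -3.7] M [-0.32 -0.15  0.01]
```

Working as intended: the dishes stay in place and settle as the scoop withdraws. I continue.

```bash
python3 -m pendant '[{"dp":[0.5,0,0.34],"turn":[0,0,0]},{"dp":[0.6,0,0.41],"turn":[0,0,0]},{"dp":[0.6,0,0.41],"turn":[0,0,0]},{"dp":[0.6,0,0.41],"turn":[0,0,0]},{"dp":[0.6,0,0.41],"turn":[0,0,0]}]'|grep -E 'tcp|t_force'
python3 dz.py
python3 -m pendant '[{"dp":[0.6,0,0.41],"turn":[0,0,0]},{"dp":[0.6,0,0.41],"turn":[0,0,0]},{"dp":[0.6,0,0.41],"turn":[0,0,0]},{"dp":[0,0,0],"turn":[0,0,0]}]'|grep -E 'tcp|t_force'
python3 dz.py;python3 go.py 0.435 -0.2456 0.0838 -62.2 -34.4
```

```text
tcp_pos: [0.4232, -0.2348, 0.1354]
contact_force: [-0.4, -0.1, -2.7]
scene tray xy [0.0084 0.0327] z 0.0169 slope [0.062 0.054 0.016] 555
scene tray xy [ 0.0082 -0.0632] z 0.0169 slope [0.026 0.039 0.017] 621
scene tray xy [-0.0875 -0.0168] z 0.0391 slope [-0.384  0.696  0.044] 2620
side tray xy [0.0028 0.0463] z 0.0171 slope [ 0.008 -0.004  0.017] 182
side tray xy [ 0.003  -0.0356] z 0.0175 slope [-0.015  0.021  0.018] 93
tcp_pos: [0.4129, -0.2155, 0.1354]
contact_force: [0.1, -0.5, -3.5]
scene tray xy [ 0.0079 -0.0635] z 0.017 slope [0.049 0.046 0.016] 684
scene tray xy [0.008  0.0339] z 0.017 slope [0.045 0.036 0.017] 528
side tray xy [-0.0043  0.0473] z 0.0168 slope [ 0.01  -0.028  0.017] 209
side tray xy [-0.0099 -0.0372] z 0.0173 slope [ 0.076 -0.026  0.017] 127
t 34.62 dp cm [-5.89  0.53  4.1 ] after-turn dp [-5.9   0.53  4.1 ] turn deg [-0.02  0.02  0.03] F [ 0.3 -0.4 -3.7] M [-0.45 -0.23  0.03]
```

Both dishes lie flat in the tray. I raise the scoop, level it and carry it back to the clear spot in front of the rack.

```bash
python3 -m pendant '[{"dp":[1.5,0,-2],"turn":[0,0,0]},{"dp":[2.5,0,-3.6],"turn":[0,0,0]},{"dp":[0,0,0],"turn":[0,-8,0]},{"dp":[0,0,0],"turn":[0,-8,0]},{"dp":[0,0,0],"turn":[0,-8,0]}]'|grep -E 'tcp|t_force'
python3 -m pendant '[{"dp":[0,0,0],"turn":[0,-8,0]},{"dp":[0,0,0],"turn":[0,-2.4,-5]},{"dp":[0,0,0],"turn":[0,0,-10]},{"dp":[0,0,0],"turn":[0,0,-10]},{"dp":[0,0,0],"turn":[0,0,-10]}]'|grep -E 'tcp|t_force'
python3 -m pendant '[{"dp":[0,0,0],"turn":[0,0,-10]},{"dp":[0,0,0],"turn":[0,0,-10]},{"dp":[0,0,0],"turn":[0,0,-9.5]},{"dp":[0,0,0],"turn":[0,0,0]}]'|grep -E 'tcp|t_force'
python3 go.py 0.428 0.043 0.15 2.35; python3 dz.py
```

```text
tcp_pos: [0.4128, -0.2151, 0.2046]
contact_force: [-0.4, 0.7, -2.0]
tcp_pos: [0.4125, -0.2147, 0.2042]
contact_force: [0.1, 0.1, -3.3]
tcp_pos: [0.4125, -0.2148, 0.2042]
contact_force: [0.5, -0.6, -3.0]
t 36.38 dp cm [-2.56 25.69  7.33] after-turn dp [-2.61 25.69  7.3 ] turn deg [ 0.06  0.07 -0.08] F [ 0.5 -0.6 -3. ] M [-0.    0.27 -0.03]
scene tray xy [0.007  0.0335] z 0.0171 slope [0.037 0.023 0.017] 487
scene tray xy [ 0.0076 -0.0621] z 0.0169 slope [0.029 0.05  0.017] 665
side tray xy [-0.025   0.0547] z 0.015 slope [-0.015  0.17   0.014] 73
side tray xy [-0.0069 -0.051 ] z 0.0168 slope [ 0.015 -0.031  0.017] 190
```

```bash
python3 -m pendant '[{"dp":[-0.4,4,0],"turn":[0,0,0]},{"dp":[-0.5,5.5,0],"turn":[0,0,0]},{"dp":[-0.6,5.5,0],"turn":[0,0,0]},{"dp":[-0.6,5.5,0],"turn":[0,0,0]},{"dp":[-0.5,5.2,0],"turn":[0,2.4,0]}]'|grep -E 'tcp|t_force'
python3 -m pendant '[{"dp":[0,0,0],"turn":[0,0,0]},{"dp":[0,0,3],"turn":[0,0,0]},{"dp":[-0.1,0,4],"turn":[0,0,0]},{"dp":[-0.1,0,4],"turn":[0,0,0]},{"dp":[-0.1,0,3],"turn":[0,0,0]}]'|grep -E 'tcp|t_force'
python3 -m pendant '[{"dp":[-0.1,0,1],"turn":[0,0,0]},{"dp":[0,0,0],"turn":[0,0,0]}]'|grep -E 'tcp|t_force'
python3 go.py 0.428 0.043 0.0557 2.35 -2.4
```

```text
tcp_pos: [0.4277, 0.0448, 0.2047]
contact_force: [0.7, -0.1, -2.3]
tcp_pos: [0.425, 0.0423, 0.063]
contact_force: [0.3, -0.7, -2.4]
tcp_pos: [0.4262, 0.0427, 0.0545]
contact_force: [-0.2, -0.7, -2.5]
t 38.08 dp cm [-0.17  0.02  1.76] after-turn dp [-0.18  0.02  1.75] turn deg [ 0.05  0.06 -0.07] F [-0.2 -0.7 -2.5] M [0.01 0.25 0.04]
```

```bash
python3 -m pendant '[{"dp":[0,0,0.7],"turn":[0,0,0]},{"dp":[0,0,0.6],"turn":[0,0,0]},{"dp":[0,0,0],"turn":[0,0,0]}]'|grep -E 'tcp|t_force'
python3 -m pendant '[{"dp":[0,0,0.2],"turn":[0,0,0]},{"dp":[0,0,0],"turn":[0,0,0]}]'|grep -E 'tcp|t_force'
python3 -m pendant '[{"dp":[0,0,0.1],"turn":[0,0,0]},{"dp":[0,0,0],"turn":[0,0,0]}]'|grep -E 'tcp|t_force'
python3 -m pendant '[{"dp":[0,0,0.1],"turn":[0,0,0]},{"dp":[0,0,0],"turn":[0,0,0]}]'|grep -E 'tcp|t_force'
python3 go.py 0.428 0.043 0.0557 2.35 -2.4
```

```text
tcp_pos: [0.4255, 0.0431, 0.0413]
contact_force: [0.7, -1.4, -3.1]
tcp_pos: [0.4255, 0.0431, 0.0395]
contact_force: [0.7, 0.4, -2.2]
tcp_pos: [0.4255, 0.0431, 0.0384]
contact_force: [-0.3, -0.3, -2.8]
tcp_pos: [0.4254, 0.0431, 0.0374]
contact_force: [0.6, -0.5, -2.6]
t 39.2 dp cm [-0.19 -0.02  0.04] after-turn dp [-0.19 -0.02  0.04] turn deg [ 0.05  0.09 -0.01] F [ 0.6 -0.5 -2.6] M [ 0.03  0.23 -0.01]
```

```bash
python3 -m pendant '[{"dp":[0,0,0.1],"turn":[0,0,0]},{"dp":[0,0,0],"turn":[0,0,0]}]'|grep -E 'tcp|t_force'
python3 -m pendant '[{"dp":[0,0,0.1],"turn":[0,0,0]},{"dp":[0,0,0],"turn":[0,0,0]}]'|grep -E 'tcp|t_force'
python3 go.py 0.428 0.043 0.0557 2.35 -2.4
```

```text
tcp_pos: [0.4254, 0.0431, 0.0364]
contact_force: [0.4, -1.3, -2.4]
tcp_pos: [0.4254, 0.0431, 0.0357]
contact_force: [-5.4, 0.3, 10.6]
t 39.7 dp cm [-0.18 -0.02 -0.13] after-turn dp [-0.18 -0.02 -0.13] turn deg [ 0.05  0.1  -0.01] F [-5.4  0.3 10.6] M [-0.17  0.39  0.05]
```

```bash
python3 -m pendant '[{"dp":[0,0,-0.06],"turn":[0,0,0]},{"dp":[0,0,0],"turn":[0,0,0]}]'|grep -E 'tcp|t_force'
python3 -m pendant '[{"dp":[0,0,0],"turn":[0,0,0]},{"dp":[0,0,0],"turn":[0,0,0]},{"dp":[0,0,0],"turn":[0,0,0]},{"dp":[0,0,0],"turn":[0,0,0]},{"dp":[0,0,0],"turn":[0,0,0]}]' 1
python3 -m pendant '[{"dp":[0,0,0],"turn":[0,0,0]},{"dp":[0,0,0],"turn":[0,0,0]},{"dp":[0,0,-1.5],"turn":[0,0,0]},{"dp":[0,0,-4],"turn":[0,0,0]},{"dp":[0,0,-5],"turn":[0,0,0]}]'
python3 -m pendant '[{"dp":[0,0,-5],"turn":[0,0,0]},{"dp":[0,0,0],"turn":[0,0,0]},{"dp":[0,0,0],"turn":[0,0,0]}]'
python3 dz.py
python3 - <<'E'
from h import *
for n in("side","wrist"):
    im=cam(n);P=cloud(im)
    for s in imaging.silhouettes(n,"scoop")[:1]:
        q=P[(cv2.erode(s["mask"].astype(np.uint8),np.ones((3,3)))>0)&(im["depth"]>0)];k=q[(abs(q[:,2])<.012)];
        print(n,s["p"],len(k),np.linalg.lstsq(np.c_[k[:,:2]-k[:,:2].mean(0),np.ones(len(k))],k[:,2],rcond=None)[0],cv2.minAreaRect(k[:,:2].astype(np.float32)))
E
```

```text
tcp_pos: [0.4254, 0.0431, 0.0361]
contact_force: [-0.8, 1.2, -0.4]
time: 40.58
tcp_pos: [0.4253, 0.0431, 0.036]
tool_rot: [-0.02, -0.02, 1.0, 0.0]
contact_force: [0.7, -0.4, 0.1]
width: 0.0705
finger_force: 0.0
time: 41.2
tcp_pos: [0.429, 0.0432, 0.1425]
tool_rot: [-0.021, -0.02, 1.0, -0.0]
contact_force: [-0.3, -0.2, 0.3]
width: 0.0909
finger_force: 0.0
time: 41.58
tcp_pos: [0.4313, 0.0432, 0.1911]
tool_rot: [-0.02, -0.02, 1.0, 0.0]
contact_force: [0.0, -0.8, -0.2]
width: 0.0909
finger_force: 0.0
scene tray xy [0.0081 0.0335] z 0.0169 slope [0.05  0.054 0.016] 587
scene tray xy [ 0.0072 -0.0636] z 0.017 slope [0.046 0.04  0.016] 660
side tray xy [-0.001   0.0504] z 0.017 slope [-0.006 -0.015  0.017] 172
side 0.93 1575 [-0.01427926  0.00120433  0.00251412] ((0.5626777410507202, 0.04850465804338455), (0.10892865806818008, 0.20028142631053925), 0.4032382369041443)
wrist 0.9 9145 [-2.85288909e-02 -3.14940033e-05  2.90713242e-03] ((0.5597814917564392, 0.04859497398138046), (0.11910982429981232, 0.1962113231420517), 2.5010251998901367)
```

```bash
python3 -c "
from workcell import env
print(env.job_done())"
```

```text
the job is handed in; nothing more can be done
None
```

The job is handed in at about 42 s, with no verdict returned: both dishes measured flat inside the tray, the empty scoop flat on the worktop in front of the rack and clear of the tray, the bottles upright when last viewed, and the gripper open and clear.

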